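# Pack the laundrette's dosing caps into their tin

## Robot

A 6-joint arm with a two-finger parallel gripper is mounted at the origin on the work surface. World frame = base frame: x ahead of the robot, y to its left, z up, the work surface at z = 0. Lengths are in mm, angles in rad, forces in N, time in s.
With the tool pointing down it reaches from about 300 to 775 mm from the base axis. Payload 14.6 kg.
Tool frame: the origin (TCP) lies between the finger pads; the fingertips stand 22 mm ahead of it and the grasp point (between the pads) lies 3 mm ahead of it (manip.tcp_to_tips is the distance from the TCP to the fingertips, in mm); y points along the fingers, z is the direction in which the jaws open and shut, and the axes are right-handed (so a half turn about y gives the same grasp; the last joint's range is limited). The gripper opens to 94 mm and grips with 3 to 60 N. Pads are 16 mm wide; open, the fingers measure 119 mm over their backs; the gripper's body (75 mm by 177 mm) begins 78 mm behind the grasp point.
Start: joints at [-1.296, 0.3, 1.521, -0, 1.321, -0.067], TCP at [184.344, -518.176, 227.446] pointing down, gripper open.
Joint ranges: [-3.03, 3.03], [-0.79, 2.21], [0.23, 2.52], [-1.04, 4.18], [0, 3.07], [-2.55, 2.55]. Speed limits (rad/s): [2.22, 2.22, 2.57, 3.14, 3.14, 3.14].

## Interface

Orientations are given as [roll, pitch, yaw] about the fixed x, y, z axes, in that order (R = Rz(yaw) Ry(pitch) Rx(roll)).
In Python, from cell import manip gives the robot as it stands.
- The arm moves only by the shell command python3 -m jog 'ROWS' [OPENING] [FORCE]. ROWS is JSON, one flat list of numbers, 6 for each row, row after row: the shift along the tool's x, y, z in mm, then the turn, a rotation vector about the tool's x, y, z in degrees. A call has 1 to 10 rows; each row is the pose to reach, as a shift and turn from the pose commanded when the call began, along the tool's axes at that moment; what a row does not reach only later rows make up. A row lasts 1/12 s, in which the tool goes at most 41.7 mm and 7.16 degrees, less where a joint would pass 70% of its speed; a pose out of reach is approached as far as the arm can. A call with a gripper value outside its range is refused whole. OPENING is the finger opening in mm, from 0 to 94, set as the call begins (- or left out, the last holds). The fingers move at their own pace and stop on an object; FORCE is the grip in N (left out, the last holds). Time passes only in rows, so rows that repeat a pose let the fingers close. It gives the time, the measured TCP pose, the force and the opening at its end, in the units of the state.
- manip.read_state(): the state, without advancing time (a new reading comes with each control period).
- manip.camera(name): name is "scene" or "top" or "wrist"; returns a dict with "img" (420x560x3 uint8, red, green, blue), "intrinsics" (3x3 intrinsics, pixels), "k1" (the pictures are not rectified: a ray, as slopes to the right and down, at radius r is drawn at 1 + k1 r^2 times it, then the intrinsics apply), "origin" and "orientation" of the camera in the world. Camera axes: x right, y down, z forward; pixel columns grow to the right and rows downward; lengths in mm; the calibration is good to about 2 mm. A picture is of the moment at which its call begins. There is no depth.
- manip.sign_off(): hands the job in, once; it reports no verdict.
Trained networks look in a picture, given as the dict that the camera call returned (one of the last four; its "shot" number tells which), for a name from the list of things; names that differ only in an ending like _2 or _b are one class to them, and where a whole thing is asked for, a point or a joint stands for the part that bears it (a point fixed in the world has none). Each returns a list of dicts, best first, with "score" (0 to 1); they miss things now and then, are a little off and sometimes report something else, mostly with a low value. They report only what shows in the picture. A call takes as long as a camera call. They do not tell look-alikes from the thing itself.
- manip.masks_of(thing, picture): "pixels" (420x560 bool, what is visible of it) and "xy" ([column, row] in pixels, amid what is visible of it).
- manip.tip_of(thing, picture): "xy" ([column, row] in pixels: a listed point, or the origin of a listed thing).
The state is a dict: "clock": time; "joints": joint angles; "qd": joint speeds; "effort": joint torques, N m; "eef_pos": TCP position; "eef_rot": TCP orientation; "wrist_force": force on the tool from outside, world axes, zero at the start; "moment": the same for the moment, N m; "finger_gap": finger opening in mm.
Only numpy, scipy, OpenCV 4.12 (cv2) and the standard library are available. Lean on these libraries where they do the work, as an engineer would, in place of code of your own. Each camera call takes 0.05 s, during which the arm holds its last target.

## Task

Put the clean dosing caps away: take the lid off the round tin and balance it level on the narrow raised lid rest, then pack every cap on the counter into the tin, standing upright on its skirt in one flat layer (seven only fit with one in the middle and six close around it), and once they are all in, put the lid back on the tin, fully home. Keep the tin and the lid from tipping over, and leave the bottle, the jar and the brush alone.

Things in the scene. Friction and masses are not known exactly. Their poses are not given: they have to be found in the camera images.
- tin: round open blue steel tin, loose on the counter, 0.9 kg: outside diameter 198 mm, height 74 mm, wall 3 mm (inside diameter 192 mm), floor 4 mm thick. Origin: centre of its underside; z up. At the start its lid is on it. The tin and the lid rest trade places from start to start.
- lid: the tin's push-in lid, 0.3 kg: blue plate with white centre, 206 mm across, z = 8 to 12 mm; beneath it an aluminium plug 186 mm across, 8 mm deep (lower edge bevelled 3 mm) that fits loosely into the tin; central black round knob, diameter 26 mm, z = 12 to 46 mm. Origin: centre of the plug's flat underside; z up. Fully home, the plate lies on the rim and the origin is 66 mm above the tin's.
- rest: the lid rest, fixed to the counter: steel foot 110 x 130 mm, 8 mm thick; post 30 x 60 mm; on top a narrow level black rubber-faced bar, 44 mm wide along its x and 140 mm long along its y, its top 100 mm above the counter. Origin: centre of the foot's underside; z up.
- rest_top (a point): centre of the top face of the lid rest's bar, 100 mm above the counter; axes as the rest's (the bar is long along y).
- cap1: dosing cap, blue plastic, about 60 g, standing on its wide end (may be absent): a round skirt 60 mm in diameter and 16 mm high (lower edge bevelled 3.5 mm), with a narrower round cup 26 mm in diameter standing on it from z = 16 to 56 mm. Origin: centre of its underside; z up along its axis. Starts on the flat grey mat.
- cap2: dosing cap, white plastic, about 60 g, standing on its wide end (may be absent): a round skirt 60 mm in diameter and 16 mm high (lower edge bevelled 3.5 mm), with a narrower round cup 26 mm in diameter standing on it from z = 16 to 56 mm. Origin: centre of its underside; z up along its axis. Starts on the flat grey mat.
- cap3: dosing cap, green plastic, about 60 g, standing on its wide end (may be absent): a round skirt 60 mm in diameter and 16 mm high (lower edge bevelled 3.5 mm), with a narrower round cup 26 mm in diameter standing on it from z = 16 to 56 mm. Origin: centre of its underside; z up along its axis. Starts on the flat grey mat.
- cap4: dosing cap, blue plastic, about 60 g, standing on its wide end (may be absent): a round skirt 60 mm in diameter and 16 mm high (lower edge bevelled 3.5 mm), with a narrower round cup 26 mm in diameter standing on it from z = 16 to 56 mm. Origin: centre of its underside; z up along its axis. Starts on the flat grey mat.
- cap5: dosing cap, orange plastic, about 60 g, standing on its wide end (may be absent): a round skirt 60 mm in diameter and 16 mm high (lower edge bevelled 3.5 mm), with a narrower round cup 26 mm in diameter standing on it from z = 16 to 56 mm. Origin: centre of its underside; z up along its axis. Starts on the flat grey mat.
- cap6: dosing cap, white plastic, about 60 g, standing on its wide end (may be absent): a round skirt 60 mm in diameter and 16 mm high (lower edge bevelled 3.5 mm), with a narrower round cup 26 mm in diameter standing on it from z = 16 to 56 mm. Origin: centre of its underside; z up along its axis. Starts on the flat grey mat.
- cap7: dosing cap, yellow plastic, about 60 g, standing on its wide end (may be absent): a round skirt 60 mm in diameter and 16 mm high (lower edge bevelled 3.5 mm), with a narrower round cup 26 mm in diameter standing on it from z = 16 to 56 mm. Origin: centre of its underside; z up along its axis. Starts on the flat grey mat.
- detergent: bystander: white detergent bottle with blue cap, 72 mm in diameter, 190 mm tall; origin at the centre of its underside. Not part of the job.
- booster: bystander: white jar with red lid, 84 mm in diameter, 110 mm tall; origin at the centre of its underside. Not part of the job.
- brush: bystander: wooden brush 190 mm long lying on the counter; origin under its middle, handle to its -x. Not part of the job.
Not all that is in view belongs to the job. Several things have the shape of the rest; the one meant has the colours described above.

How it is judged:
By the outcome, as a careful person would: the job done as asked, in the order asked, and still so for the second after the job is handed in, with the robot touching nothing.
Of cap1, cap2, cap3, cap4, cap5, cap6, cap7 only 5 to 7 are there at a start; the rules pass over those that are not, and their reading is None.
At some moment in a run one of cap1, cap2, cap3, cap4, cap5, cap6, cap7 may be knocked a few centimetres aside while the robot is not near it.
It also fails if it takes over 210 s, if anything falls off the work surface, if the arm or the gripper's body presses on something with over 40 N, if the wrist force passes 120 N, or if a joint passes its speed limit or range.

## Working session

There is one attempt and no reset: what is moved stays moved. The work goes in short steps, Python scripts to look and compute and a shell command to move; the robot and the scene stay as the last step left them, time stands still between calls to the robot, and variables do not carry over. Pictures are saved under pics/ and viewed, and the job is handed in when it is done.

```bash
ls; mkdir -p pics; python3 - <<'E'
from cell import manip
import cv2,numpy as np
s=manip.read_state(); print({k:np.round(v,3).tolist() if not np.isscalar(v) else v for k,v in s.items()})
for n in ["scene","top","wrist"]:
    p=manip.camera(n); cv2.imwrite(f"pics/{n}0.png",p["img"][:,:,::-1]); print(n,p["intrinsics"],p["k1"],p["origin"],p["orientation"])
E
```

```text
pics
{'clock': 0.0, 'joints': [-1.296, 0.3, 1.522, -0.0, 1.321, -0.067], 'qd': [-0.0, 0.0, -0.001, -0.001, 0.0, -0.001], 'effort': [0.002, -53.181, -35.274, 0.071, 0.024, -0.0], 'eef_pos': [184.283, -517.951, 226.874], 'eef_rot': [-1.572, 0.0, -2.8], 'wrist_force': [0.542, -0.982, -0.188], 'moment': [0.06, -0.017, 0.008], 'finger_gap': 93.71878990245398}
scene [[422.66850692   0.         283.31862038]
 [  0.         422.66850692 210.16918283]
 [  0.           0.           1.        ]] -0.051607309920308396 [959.56542761 652.70601599 933.75830165] [-2.43878488  0.00824068  2.42517729]
top [[473.63213767   0.         279.30119402]
 [  0.         473.63213767 211.75259073]
 [  0.           0.           1.        ]] -0.06675943107949446 [ 391.52311811   99.10776541 1313.46802049] [-3.05695542 -0.00580123 -1.58920835]
wrist [[295.72971519   0.         284.33665717]
 [  0.         295.72971519 210.57050382]
 [  0.           0.           1.        ]] -0.0580419949886651 [ 256.080542   -492.89197849  385.65550987] [ 2.87424384e+00  8.13301889e-04 -1.22926442e+00]
```

View pics/top0.png

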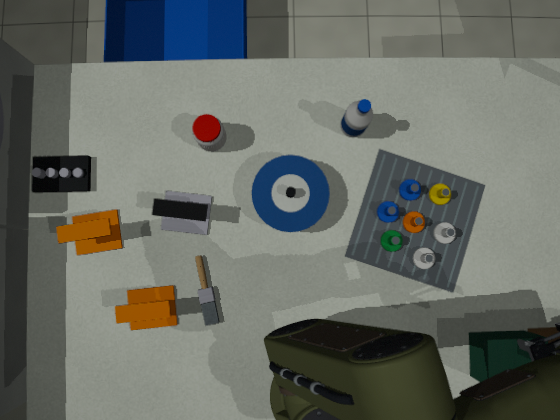

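View pics/scene0.png

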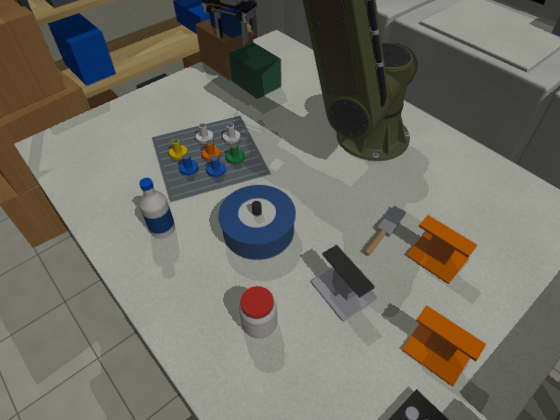

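View pics/wrist0.png

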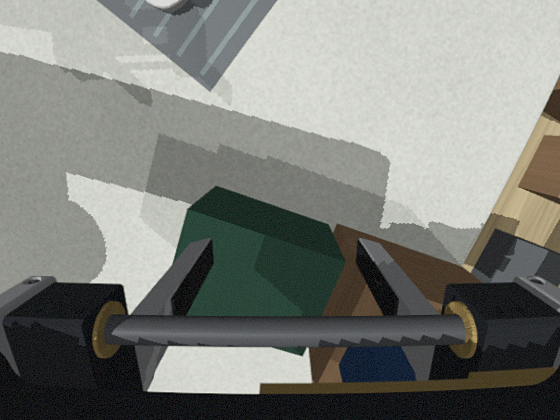

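```bash
cat > h.py <<'E'
from cell import manip
import cv2,numpy as np
from scipy.spatial.transform import Rotation as R
def Rm(rpy): return R.from_euler('xyz',rpy).as_matrix()
def ray(p,uv):
    K=p["intrinsics"]; d=np.array([(uv[0]-K[0,2])/K[0,0],(uv[1]-K[1,2])/K[1,1]]); u=d.copy()
    for _ in range(20): u=d/(1+p["k1"]*(u@u))
    return Rm(p["orientation"])@np.array([u[0],u[1],1.])
def onz(p,uv,z):
    d=ray(p,uv);o=np.array(p["origin"]);return (o+d*(z-o[2])/d[2])
def proj(p,X):
    X=np.atleast_2d(np.array(X,float)); c=(X-np.array(p["origin"]))@Rm(p["orientation"])
    u=c[:,:2]/c[:,2:]; u=u*(1+p["k1"]*(u**2).sum(1,keepdims=True)); K=p["intrinsics"]
    return np.c_[u[:,0]*K[0,0]+K[0,2],u[:,1]*K[1,1]+K[1,2]]
def save(p,n,crop=None,s=1):
    im=p["img"][:,:,::-1]
    if crop: x,y,w,h=crop; im=im[y:y+h,x:x+w]
    if s!=1: im=cv2.resize(im,None,fx=s,fy=s,interpolation=cv2.INTER_CUBIC)
    cv2.imwrite(f"pics/{n}.png",im)
def cmd(x,y,z,yaw=None):
    """tool shift to reach world TCP xyz with tool down, turned; yaw = direction angle (deg) of jaw axis (tool z) in world, mod 180"""
    s=manip.read_state(); M=Rm(s["eef_rot"]); d=M.T@(np.array([x,y,z])-s["eef_pos"])
    a=np.degrees(np.arctan2(M[1,2],M[0,2])); t=0
    if yaw is not None:
        t=(yaw-a+90)%180-90
    # tool y is down: +rot about y turns world yaw by -t
    print("shift",np.round(d,1),"ang now %.1f"%a,"rot_y %.1f or %.1f"%(-t,-t+180 if t>0 else -t-180),"j6",round(s["joints"][5],2),"pos",np.round(s["eef_pos"],1),"t",round(s["clock"],1), "gap",round(s["finger_gap"],1),"F",np.round(s["wrist_force"],1),"up",np.round(M[:,1],3))
E
python3 - <<'E'
from h import *
for n in ["top","scene"]:
    p=manip.camera(n)
    print(n)
    for t,zs in [("tin",[0]),("lid",[66]),("rest",[0]),("rest_top",[100]),("cap1",[0]),("cap2",[0]),("cap3",[0]),("cap5",[0]),("cap7",[0])]:
        for r in manip.tip_of(t,p)[:4]: print(t,round(r["score"],2),np.round(r["xy"],1),np.round(onz(p,r["xy"],zs[0])[:2],1))
    if n=="top":
        save(p,"restcrop",(20,130,220,220),3); 
E
```

```text
top
tin 0.22 [418.8 257.1] [ 369.2 -296.5]
lid 0.65 [293.  190.6] [552.9  52.5]
lid 0.51 [407. 222.] [ 463.8 -248.7]
rest 0.96 [185.9 212.2] [506.2 349.7]
rest 0.96 [ 93.4 233.2] [451.9 610.2]
rest 0.88 [150.1 306.7] [246.9 450. ]
rest_top 0.78 [181.5 208.9] [506.2 342. ]
rest_top 0.78 [ 84.9 224. ] [471.5 594.1]
rest_top 0.7 [186.8 214. ] [492.8 328.3]
rest_top 0.67 [141.9 308.2] [254.3 444.3]
cap1 0.88 [385.7 216.3] [ 484.7 -207.6]
cap1 0.86 [408.7 191. ] [ 554.8 -275.5]
cap1 0.81 [446.4 231.4] [ 439.1 -377.9]
cap1 0.71 [438.3 195.5] [ 540.7 -359.5]
cap2 0.88 [385.7 216.3] [ 484.7 -207.6]
cap2 0.86 [408.7 191. ] [ 554.8 -275.5]
cap2 0.81 [446.4 231.4] [ 439.1 -377.9]
cap2 0.71 [438.3 195.5] [ 540.7 -359.5]
cap3 0.88 [385.7 216.3] [ 484.7 -207.6]
cap3 0.86 [408.7 191. ] [ 554.8 -275.5]
cap3 0.81 [446.4 231.4] [ 439.1 -377.9]
cap3 0.71 [438.3 195.5] [ 540.7 -359.5]
cap5 0.88 [385.7 216.3] [ 484.7 -207.6]
cap5 0.86 [408.7 191. ] [ 554.8 -275.5]
cap5 0.81 [446.4 231.4] [ 439.1 -377.9]
cap5 0.71 [438.3 195.5] [ 540.7 -359.5]
cap7 0.88 [385.7 216.3] [ 484.7 -207.6]
cap7 0.86 [408.7 191. 
[... 518 characters left out ...]
7. ] [ 555.1 -286. ]
cap1 0.57 [212.4 154.5] [ 463.1 -282.8]
cap2 0.81 [233.8 157.4] [ 419.  -224.8]
cap2 0.63 [206.4 141.1] [ 439.9 -351.8]
cap2 0.59 [188.1 167. ] [ 555.1 -286. ]
cap2 0.57 [212.4 154.5] [ 463.1 -282.8]
cap3 0.81 [233.8 157.4] [ 419.  -224.8]
cap3 0.63 [206.4 141.1] [ 439.9 -351.8]
cap3 0.59 [188.1 167. ] [ 555.1 -286. ]
cap3 0.57 [212.4 154.5] [ 463.1 -282.8]
cap5 0.81 [233.8 157.4] [ 419.  -224.8]
cap5 0.63 [206.4 141.1] [ 439.9 -351.8]
cap5 0.59 [188.1 167. ] [ 555.1 -286. ]
cap5 0.57 [212.4 154.5] [ 463.1 -282.8]
cap7 0.81 [233.8 157.4] [ 419.  -224.8]
cap7 0.63 [206.4 141.1] [ 439.9 -351.8]
cap7 0.59 [188.1 167. ] [ 555.1 -286. ]
cap7 0.57 [212.4 154.5] [ 463.1 -282.8]
```

View pics/restcrop.png

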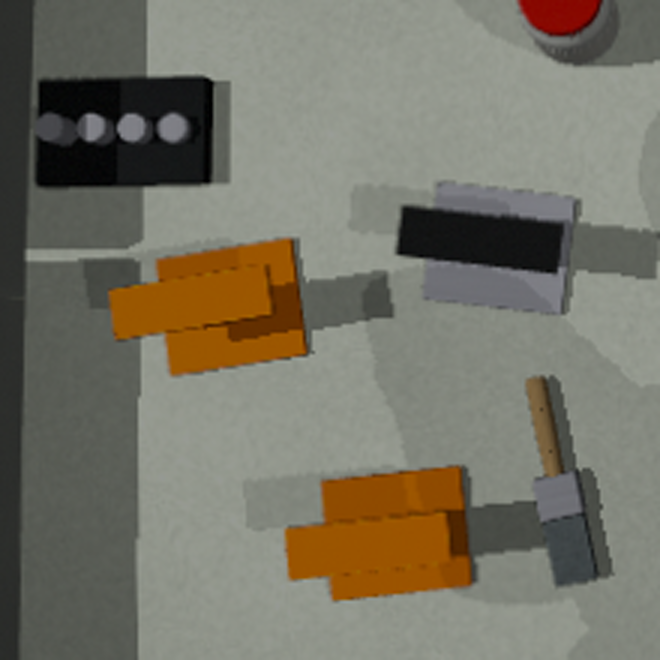

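Rest look-alikes in the top view: orange stands at (90,232) and (147,307); the steel-foot one with a black bar is at (182,210), and the crop confirms it. The lid on the tin is at (291,192). All seven caps are on the mat. Next I'll measure these.

```bash
cat >> h.py <<'E'
def cen(m): 
    n,l,st,c=cv2.connectedComponentsWithStats(m.astype(np.uint8)); 
    i=1+np.argmax(st[1:,4]); return c[i],st[i],(l==i)
E
python3 - <<'E'
from h import *
for n,rb,lb in [("top",(145,190,70,35),(245,145,95,95)),("scene",(315,240,65,60),(210,180,95,60))]:
    p=manip.camera(n); im=p["img"].astype(int)
    def sub(b,f):
        x,y,w,h=b; m=np.zeros(im.shape[:2],bool); m[y:y+h,x:x+w]=f(im[y:y+h,x:x+w]); return m
    m=sub(rb,lambda a:a.max(2)<50); c,st,mm=cen(m)
    cont=cv2.findContours(mm.astype(np.uint8),0,1)[0][0].reshape(-1,2)
    W=np.array([onz(p,q,100)[:2] for q in cont]); rr=cv2.minAreaRect(W.astype(np.float32))
    print(n,"bar",c,onz(p,c,100),rr)
    m=sub(lb,lambda a:(a.max(2)<45)); c,st,mm=cen(m); print("knob",c,st,onz(p,c,112),onz(p,c,95))
    m=sub(lb,lambda a:(a[...,2]>a[...,0]+50)); c,st,mm=cen(m)
    cont=max(cv2.findContours(mm.astype(np.uint8),0,1)[0],key=len).reshape(-1,2)
    W=np.array([onz(p,q,78)[:2] for q in cont]); print("lid circ",cv2.minEnclosingCircle(W.astype(np.float32)))
E
```

```text
top bar [179.91506229 209.45186863] [504.86631166 346.12891382 100.        ] ((505.27630615234375, 346.83258056640625), (139.72442626953125, 42.994625091552734), 82.43550872802734)
knob [290.31884058 191.97101449] [286 188   9   9  69] [543.53509754  61.17475814 112.        ] [545.68596932  60.63803048  95.        ]
lid circ ((545.7059936523438, 60.66868591308594), 101.58585357666016)
scene bar [347.78323108 270.93456033] [510.09239379 352.42383072 100.        ] ((509.88330078125, 348.540771484375), (138.55322265625, 45.1361198425293), 82.60820770263672)
knob [256.         207.80555556] [252 201   9  14 108] [554.79545728  70.9298993  112.        ] [546.42184002  58.89449429  95.        ]
lid circ ((547.6240844726562, 61.467506408691406), 102.10897827148438)
```

```bash
python3 - <<'E'
from h import *
cmd(440,61,300,90)
cmd(546,61,103,90)
E
```

```text
shift [-435.   -72.6 -460. ] ang now -70.4 rot_y 19.6 or -160.4 j6 -0.07 pos [ 184.3 -518.2  227.4] t 1.2 gap 94.2 F [-0.1  0.4 -0.3] up [-0.  0. -1.]
shift [-534.9  124.4 -424.4] ang now -70.4 rot_y 19.6 or -160.4 j6 -0.07 pos [ 184.3 -518.2  227.4] t 1.2 gap 94.2 F [-0.1  0.4 -0.3] up [-0.  0. -1.]
```

```bash
python3 -m jog '[-40,-72,0,0,0,0,-280,-72,-280,0,10,0,-280,-72,-280,0,10,0,-280,-72,-280,0,19.6,0,-280,-72,-280,0,19.6,0,-280,-72,-280,0,19.6,0,-280,-72,-280,0,19.6,0,-280,-72,-280,0,19.6,0,-280,-72,-280,0,19.6,0,-280,-72,-280,0,19.6,0]' 60 20;  python3 - <<'E'
from h import *
cmd(440,61,300,90)
E
```

```text
clock: 2.08
eef_pos: [350.5, -167.9, 299.0]
eef_rot: [-1.57, 0.001, 3.141]
wrist_force: [1.0, -0.6, 0.6]
finger_gap: 60.0
shift [ -89.4   -1.1 -228.9] ang now -90.0 rot_y -0.0 or 180.0 j6 1.03 pos [ 350.5 -167.9  299. ] t 2.1 gap 60.0 F [ 1.  -0.6  0.6] up [ 0.001 -0.    -1.   ]
```

```bash
python3 -m jog '[-40,0,-100,0,0,0,-90,0,-229,0,0,0,-90,0,-229,0,0,0,-90,0,-229,0,0,0,-90,0,-229,0,0,0,-90,0,-229,0,0,0,-90,0,-229,0,0,0,-90,0,-229,0,0,0]';  python3 - <<'E'
from h import *
cmd(546,61,103,90)
p=manip.camera("wrist"); save(p,"w1"); print(p["origin"])
E
```

```text
clock: 2.75
eef_pos: [440.4, 60.5, 298.2]
eef_rot: [-1.571, -0.001, -3.138]
wrist_force: [1.3, -0.9, -0.6]
finger_gap: 60.0
shift [-105.7  195.1   -0.2] ang now -89.8 rot_y 0.2 or -179.8 j6 1.62 pos [440.4  60.5 298.2] t 2.8 gap 60.0 F [ 1.3 -0.9 -0.6] up [-0.001 -0.    -1.   ]
[516.7357874   60.23847961 456.83152455]
```

View pics/w1.png

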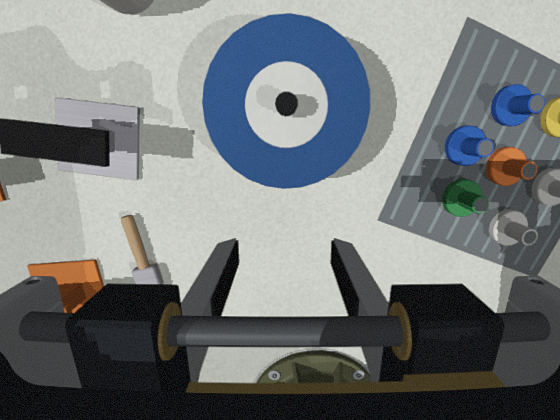

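The wrist view shows the lid, with the knob at (287,104), the rest at left and the caps at right. I'll measure from this image.

```bash
cat >> h.py <<'E'
def circ(p,m,z):
    """least-squares circle of outer contour of mask on plane z"""
    from scipy.optimize import least_squares
    cont=max(cv2.findContours(m.astype(np.uint8),0,1)[0],key=len).reshape(-1,2)
    W=np.array([onz(p,q,z)[:2] for q in cont])
    f=lambda v:np.hypot(W[:,0]-v[0],W[:,1]-v[1])-v[2]
    return least_squares(f,[*W.mean(0),np.ptp(W[:,0])/2],loss='soft_l1').x
E
python3 - <<'E'
from h import *
p=manip.camera("wrist"); im=p["img"].astype(int)
m=np.zeros(im.shape[:2],bool); m[:200,190:380]=True
b=m&(im[...,2]>im[...,0]+50)
_,_,b=cen(b); print(circ(p,b,78))
k=m&(im.max(2)<45); k[:80]=0;k[130:]=0; c,st,mm=cen(k); print(c,onz(p,c,112),circ(p,mm,112))
E
```

```text
[545.74437826  58.30697832 101.49916261]
[284.7        103.21621622] [545.1554172  58.396976  112.       ] [545.09583482  58.36143667  11.44549318]
```

```bash
python3 -m jog '[-40,0,1,0,0,0,-80,20,1,0,0,0,-105,50,1,0,0,0,-105,90,1,0,0,0,-105,130,1,0,0,0,-105,160,1,0,0,0,-105,180,1,0,0,0,-105,192,1,0,0,0,-105,195,1,0,0,0,-105,195,1,0,0,0]' 60 30; python3 -m jog '[0,0,0,0,0,0,0,0,0,0,0,0,0,0,0,0,0,0,0,0,0,0,0,0,0,0,0,0,0,0,0,0,0,0,0,0]' 15 30;   python3 - <<'E'
from h import *
cmd(546,61,103,90)
p=manip.camera("wrist"); save(p,"w2")
E
```

```text
clock: 3.68
eef_pos: [545.5, 57.3, 103.9]
eef_rot: [-1.571, 0.0, 3.14]
wrist_force: [0.1, 0.6, 0.6]
finger_gap: 60.1
clock: 4.18
eef_pos: [545.5, 58.3, 103.9]
eef_rot: [-1.571, 0.001, 3.141]
wrist_force: [-0.3, -0.5, 2.6]
finger_gap: 25.7
shift [-0.5  0.9 -2.7] ang now -90.0 rot_y -0.0 or 180.0 j6 1.61 pos [545.5  58.3 103.9] t 4.2 gap 25.7 F [-0.3 -0.5  2.6] up [ 0.001  0.    -1.   ]
```

View pics/w2.png

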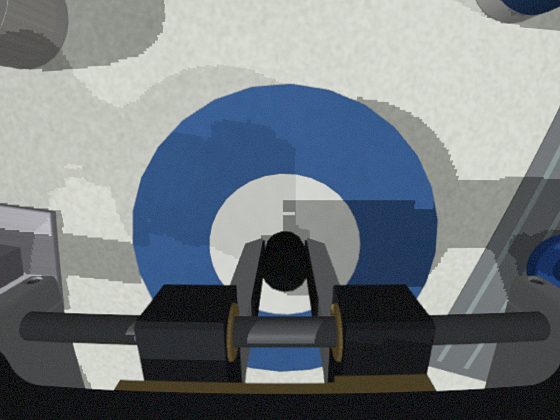

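```bash
python3 -m jog '[0,-4,0,0,0,0,0,-10,0,0,0,0,0,-20,0,0,0,0,0,-40,0,0,0,0,0,-60,0,0,0,0,0,-80,0,0,0,0,0,-88,0,0,0,0,0,-88,0,0,0,0]' 15 50;   python3 - <<'E'
from h import *
cmd(507.5,347.5,190,90)
p=manip.camera("scene"); save(p,"s3",(180,120,240,240),2.5)
E
```

```text
clock: 4.9
eef_pos: [546.1, 58.2, 193.8]
eef_rot: [-1.571, 0.004, 3.141]
wrist_force: [-0.1, -0.3, -3.4]
finger_gap: 25.2
shift [  38.7    3.7 -289.3] ang now -90.0 rot_y -0.0 or 180.0 j6 1.61 pos [546.1  58.2 193.8] t 4.9 gap 25.2 F [-0.1 -0.3 -3.4] up [ 0.004  0.    -1.   ]
```

View pics/s3.png

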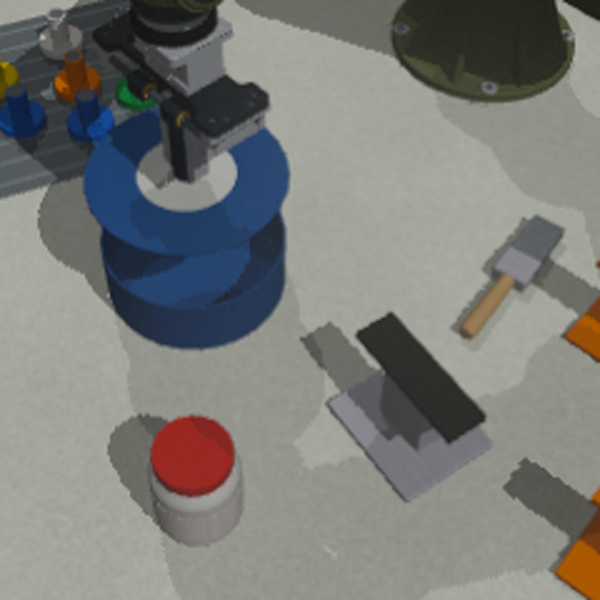

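The lid is up and level, and the tin stayed put. Next is carrying the lid to the rest.

```bash
python3 -m jog '[5,0,-25,0,0,0,39,4,-289,0,0,0,39,4,-289,0,0,0,39,4,-289,0,0,0,39,4,-289,0,0,0,39,4,-289,0,0,0,39,4,-289,0,0,0,39,4,-289,0,0,0,39,4,-289,0,0,0,39,4,-289,0,0,0]';  python3 -m jog '[0,0,0,0,0,0,0,0,0,0,0,0,0,0,0,0,0,0]'; python3 - <<'E'
from h import *
cmd(507.5,347.5,142,90)
p=manip.camera("scene"); save(p,"s4",(240,150,240,240),2.5)
E
```

```text
clock: 5.78
eef_pos: [505.8, 347.4, 185.8]
eef_rot: [-1.569, -0.002, -3.14]
wrist_force: [-0.9, -0.7, -4.3]
finger_gap: 25.1
clock: 6.03
eef_pos: [506.9, 346.0, 187.5]
eef_rot: [-1.571, -0.0, 3.14]
wrist_force: [-0.5, -0.1, -3.3]
finger_gap: 25.0
shift [-0.6 45.5 -1.5] ang now -90.1 rot_y -0.1 or 179.9 j6 2.11 pos [506.9 346.  187.5] t 6.0 gap 25.0 F [-0.5 -0.1 -3.3] up [-0. -0. -1.]
```

View pics/s4.png

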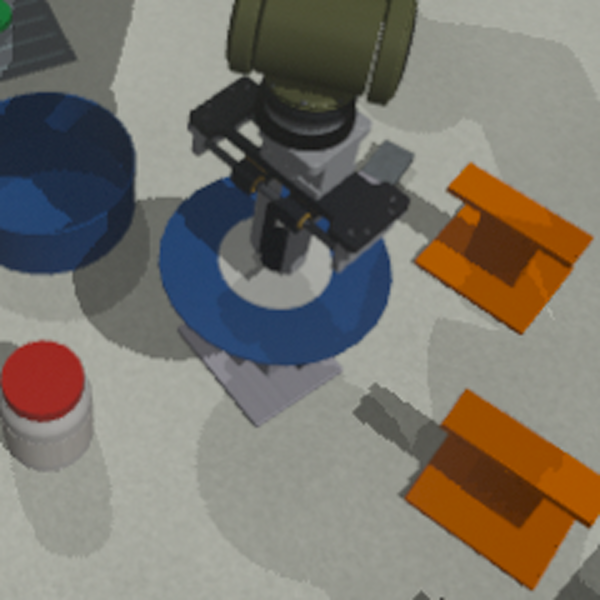

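```bash
python3 -m jog '[0,20,-1,0,0,0,0,35,-1,0,0,0,0,42,-1,0,0,0,0,45,-1,0,0,0,0,47,-1,0,0,0,0,48,-1,0,0,0,0,48,-1,0,0,0]'; python3 -m jog '[0,1,0,0,0,0,0,1,0,0,0,0,0,1,0,0,0,0]'
```

```text
clock: 6.67
eef_pos: [506.7, 348.2, 140.2]
eef_rot: [-1.571, 0.001, 3.141]
wrist_force: [0.1, 0.8, -3.2]
finger_gap: 25.7
clock: 6.92
eef_pos: [506.5, 348.2, 138.8]
eef_rot: [-1.571, 0.0, 3.141]
wrist_force: [-0.2, -0.5, -3.0]
finger_gap: 25.3
```

```bash
python3 -m jog '[0,1,0,0,0,0,0,1,0,0,0,0,0,1,0,0,0,0]'; python3 -m jog '[0,1,0,0,0,0,0,1,0,0,0,0,0,1,0,0,0,0]'
```

```text
clock: 7.17
eef_pos: [506.6, 348.2, 137.9]
eef_rot: [-1.571, 0.001, 3.141]
wrist_force: [0.0, -0.7, 0.4]
finger_gap: 25.3
clock: 7.42
eef_pos: [506.6, 348.3, 137.8]
eef_rot: [-1.571, 0.001, 3.141]
wrist_force: [-4.1, -2.6, 8.9]
finger_gap: 25.2
```

```bash
python3 -m jog '[0,-1,0,0,0,0,0,-1,0,0,0,0]'; python3 -m jog '[0,0,0,0,0,0,0,0,0,0,0,0,0,0,0,0,0,0,0,0,0,0,0,0,0,0,0,0,0,0]' 55; python3 -m jog '[0,-10,0,0,0,0,0,-30,0,0,0,0,0,-60,0,0,0,0,0,-100,0,0,0,0,0,-140,0,0,0,0,0,-140,0,0,0,0]'; python3 - <<'E'
from h import *
p=manip.camera("scene"); save(p,"s5",(240,150,240,240),2.5)
p=manip.camera("wrist"); save(p,"w5"); im=p["img"].astype(int)
b=im[...,2]>im[...,0]+50; _,_,b=cen(b); print(circ(p,b,112))
cmd(480,-150,300,90)
E
```

```text
clock: 7.58
eef_pos: [506.5, 348.2, 137.9]
eef_rot: [-1.571, 0.0, 3.141]
wrist_force: [-2.6, -2.0, 3.1]
finger_gap: 25.3
clock: 8.0
eef_pos: [506.5, 348.2, 137.4]
eef_rot: [-1.571, 0.0, 3.141]
wrist_force: [-0.3, -0.9, -0.2]
finger_gap: 53.6
clock: 8.5
eef_pos: [507.8, 349.0, 287.0]
eef_rot: [-1.577, 0.011, 3.141]
wrist_force: [0.5, 0.7, 1.2]
finger_gap: 55.2
[507.19439342 347.57887348 101.05487971]
shift [ 26.5 -21.3 498.3] ang now -90.0 rot_y -0.0 or 180.0 j6 2.11 pos [506.7 348.3 279.7] t 8.6 gap 55.1 F [ 0.5  0.2 -1.5] up [ 0.003  0.002 -1.   ]
```

View pics/s5.png

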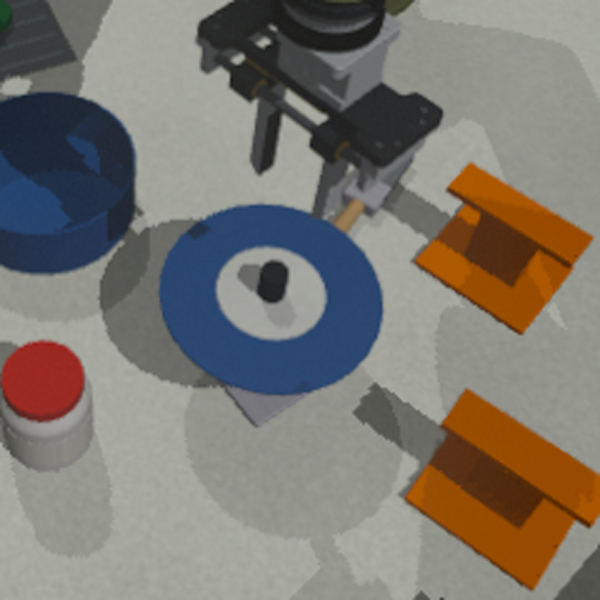

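View pics/w5.png

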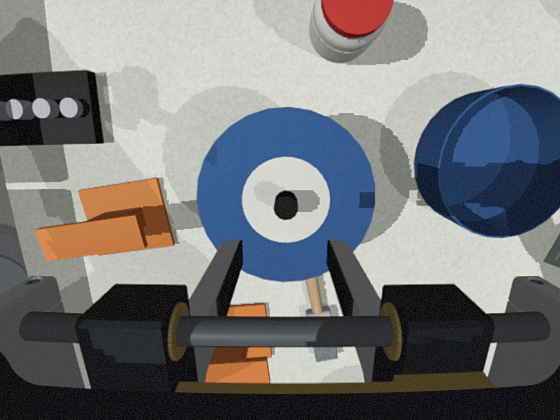

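The lid sits level on the rest, centred at (507,347.6). Next I'll look into the tin.

```bash
python3 -m jog '[10,-20,30,0,0,0,37,-40,289,0,0,0,37,-40,289,0,0,0,37,-40,289,0,0,0,37,-40,289,0,0,0,37,-40,289,0,0,0,37,-40,289,0,0,0,37,-40,289,0,0,0,37,-40,289,0,0,0,37,-40,289,0,0,0]';python3 -m jog '[0,0,0,0,0,0,0,0,0,0,0,0]';  python3 - <<'E'
from h import *
p=manip.camera("wrist"); save(p,"w6"); im=p["img"].astype(int)
cmd(400,-280,300,90)
b=im[...,2]>im[...,0]+35; b[:,400:]=0; b[235:]=0; _,_,b=cen(b); print(circ(p,b,74),b.sum())
E
```

```text
clock: 9.43
eef_pos: [469.3, 59.3, 316.9]
eef_rot: [-1.571, -0.001, 3.14]
wrist_force: [-0.7, -0.2, 0.6]
finger_gap: 54.6
clock: 9.6
eef_pos: [469.4, 60.5, 316.9]
eef_rot: [-1.571, -0.001, -3.14]
wrist_force: [0.6, -0.6, 0.2]
finger_gap: 55.0
shift [ 69.9  17.1 340.3] ang now -89.9 rot_y 0.1 or -179.9 j6 1.62 pos [469.4  60.4 317.1] t 9.7 gap 55.4 F [ 0.1 -0.1  0.1] up [-0.001  0.    -1.   ]
[545.35212602  58.42185848  97.82909723] 17147
```

View pics/w6.png

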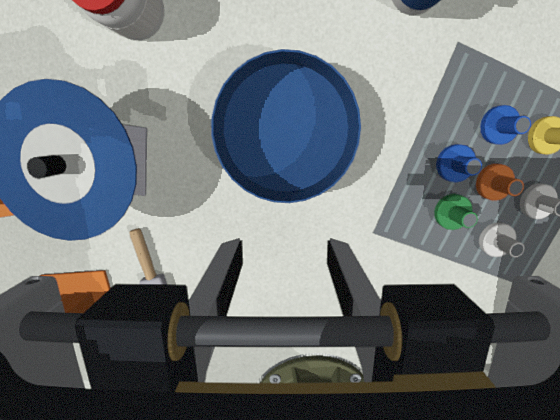

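```bash
python3 -m jog '[10,0,30,0,0,0,110,0,345,0,0,0,110,0,345,0,0,0,110,0,345,0,0,0,110,0,345,0,0,0,110,0,345,0,0,0,110,0,345,0,0,0,110,0,345,0,0,0,110,0,345,0,0,0,110,0,345,0,0,0]' 50 20;python3 -m jog '[0,0,0,0,0,0,0,0,0,0,0,0]';  python3 - <<'E'
from h import *
p=manip.camera("wrist"); save(p,"w7"); im=p["img"].astype(int)
cmd(360,-280,316,90)
for r in manip.tip_of("cap1",p)[:9]: print(round(r["score"],2),np.round(r["xy"],1),np.round(onz(p,r["xy"],2)[:2],1))
E
```

```text
clock: 10.48
eef_pos: [357.8, -289.9, 316.8]
eef_rot: [-1.571, -0.001, 3.138]
wrist_force: [0.6, -0.3, -0.4]
finger_gap: 50.1
clock: 10.65
eef_pos: [359.8, -285.1, 317.2]
eef_rot: [-1.571, -0.0, -3.141]
wrist_force: [-0.4, 0.3, -0.4]
finger_gap: 49.8
shift [-0.1  1.4 -4.7] ang now -89.9 rot_y 0.1 or -179.9 j6 0.82 pos [ 359.9 -284.7  317.4] t 10.7 gap 49.9 F [-0.9  0.1  0. ] up [-0.  0. -1.]
0.93 [283.5 106.2] [ 471.1 -284.2]
0.91 [339.6 129.3] [ 437.1 -371.4]
0.77 [236.2  89.5] [ 495.6 -212.8]
0.76 [337.6  54.5] [ 544.9 -364.1]
0.62 [281.   47.9] [ 553.5 -280.6]
0.61 [297.7 177.3] [ 361.7 -307.1]
0.57 [241.3 141.4] [ 418.5 -218. ]
```

View pics/w7.png

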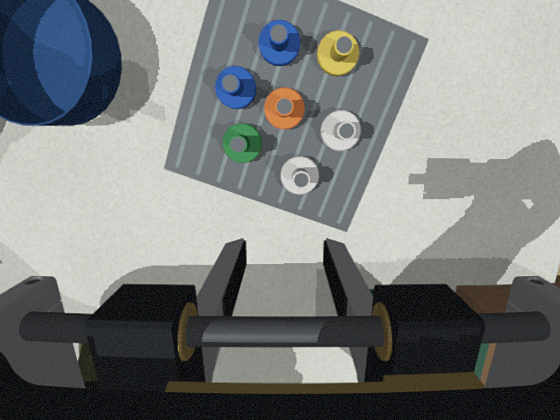

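The view shows seven caps, well separated. I'll refine each position by matching silhouettes.

```bash
cat >> h.py <<'E'
from scipy.optimize import minimize
T=np.linspace(0,2*np.pi,40)
def render(p,x,y,z0,S=4):
    m=np.zeros((420*S,560*S),np.uint8)
    for r0,r1,z1,z2 in [(26.5,30,0,3.5),(30,30,3.5,16),(13,13,16,56)]:
        P=np.vstack([np.c_[x+r*np.cos(T),y+r*np.sin(T),0*T+z0+z] for r,z in((r0,z1),(r1,z2))])
        q=proj(p,P); h=cv2.convexHull(((q+.5)*S).astype(np.float32)).astype(np.int32); cv2.fillConvexPoly(m,h,255)
    return cv2.resize(m,(560,420),interpolation=cv2.INTER_AREA)/255.
def caps(p,z0=2.0):
    im=p["img"]; out=[]
    for r in manip.masks_of("cap1",p)[:10]:
        if r["score"]<.3: continue
        mk=r["pixels"].astype(float)
        if mk.sum()<300: continue
        g=onz(p,r["xy"],z0+16)[:2]
        f=lambda v:((render(p,v[0],v[1],z0)-mk)**2).sum()
        o=minimize(f,g,method='Nelder-Mead',options=dict(initial_simplex=[g,g+[12,0],g+[0,12]],xatol=.1,fatol=.5))
        col=np.median(im[r["pixels"]],axis=0).astype(int)
        out.append((o.x,col)); print(round(r["score"],2),np.round(r["xy"]).astype(int),"pos",np.round(o.x,1),"col",col,"err %.2f"%(o.fun/mk.sum()))
    return out
E
python3 - <<'E'
from h import *
p=manip.camera("wrist")
caps(p,2); print(); caps(p,6)
E
```

```text
0.94 [241 140] pos [ 417.2 -220.5] col [ 69 132  88] err 0.03
0.94 [281  44] pos [ 557.8 -277.8] col [ 53  98 160] err 0.03
0.93 [234  87] pos [ 497.4 -213.9] col [ 54 100 161] err 0.03
0.82 [302 175] pos [ 367.7 -309.2] col [194 194 191] err 0.02
0.77 [282 108] pos [ 467.2 -284.6] col [196 124  73] err 0.02
0.74 [340  51] pos [ 543.8 -361.8] col [197 178  93] err 0.03
0.55 [340 128] pos [ 435.3 -370.6] col [197 197 194] err 0.09

0.94 [241 140] pos [ 417.6 -221.2] col [ 69 132  88] err 0.04
0.94 [281  44] pos [ 556.7 -278. ] col [ 53  98 160] err 0.04
0.93 [234  87] pos [ 497.  -214.2] col [ 54 100 161] err 0.04
0.82 [302 175] pos [ 368. -309.] col [194 194 191] err 0.03
0.77 [282 108] pos [ 467.2 -284.6] col [196 124  73] err 0.03
0.74 [340  51] pos [ 542.9 -361. ] col [197 178  93] err 0.05
0.55 [340 128] pos [ 435.9 -369.7] col [197 197 194] err 0.11
```

```bash
python3 -m jog '[-20,20,-25,0,0,0,-45,50,-50,0,0,0,-57.5,85,-64,0,0,0,-57.5,125,-64,0,0,0,-57.5,165,-64,0,0,0,-57.5,200,-64,0,0,0,-57.5,230,-64,0,0,0,-57.5,255,-64,0,0,0,-57.5,268,-64,0,0,0,-57.5,272,-64,0,0,0]' 50 20;python3 -m jog '[0,0,0,0,0,0,0,0,0,0,0,0]';  python3 - <<'E'
from h import *
cmd(417.4,-220.7,45,90)
p=manip.camera("wrist"); save(p,"w8")
E
```

```text
clock: 11.73
eef_pos: [416.1, -220.7, 43.5]
eef_rot: [-1.573, -0.003, -3.141]
wrist_force: [0.3, 0.0, -0.7]
finger_gap: 49.9
clock: 11.9
eef_pos: [417.3, -221.8, 46.4]
eef_rot: [-1.57, 0.001, -3.141]
wrist_force: [0.0, 1.1, -1.1]
finger_gap: 49.8
shift [-0.1  1.4 -1.1] ang now -90.0 rot_y 0.0 or -180.0 j6 1.0 pos [ 417.3 -221.8   46.4] t 11.9 gap 49.8 F [ 0.   1.1 -1.1] up [ 0.001 -0.001 -1.   ]
```

View pics/w8.png

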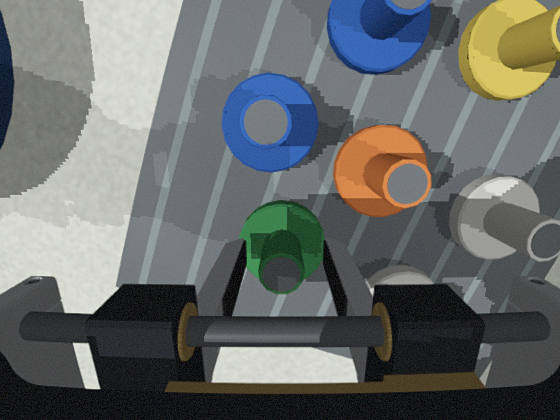

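```bash
python3 -m jog '[0,0,0,0,0,0,0,0,0,0,0,0,0,0,0,0,0,0,0,0,0,0,0,0,0,0,0,0,0,0]' 10 25; python3 -m jog '[0,-10,0,0,0,0,0,-30,0,0,0,0,0,-60,0,0,0,0,0,-95,0,0,0,0,0,-105,0,0,0,0,0,-105,0,0,0,0]';  python3 - <<'E'
from h import *
cmd(545.4,58.3,152,90)
E
```

```text
clock: 12.37
eef_pos: [416.9, -221.9, 45.9]
eef_rot: [-1.57, 0.0, 3.141]
wrist_force: [-0.6, 0.9, 4.0]
finger_gap: 25.6
clock: 12.87
eef_pos: [417.8, -222.4, 153.5]
eef_rot: [-1.568, 0.004, 3.141]
wrist_force: [-0.4, 0.1, -1.5]
finger_gap: 25.4
shift [-127.6    1.3 -280.7] ang now -90.0 rot_y -0.0 or 180.0 j6 1.0 pos [ 417.8 -222.4  153.5] t 12.9 gap 25.4 F [-0.4  0.1 -1.5] up [ 0.004 -0.003 -1.   ]
```

```bash
python3 -m jog '[-10,0,-25,0,0,0,-128,0,-281,0,0,0,-128,0,-281,0,0,0,-128,0,-281,0,0,0,-128,0,-281,0,0,0,-128,0,-281,0,0,0,-128,0,-281,0,0,0,-128,0,-281,0,0,0,-128,0,-281,0,0,0,-128,0,-281,0,0,0]';python3 -m jog '[0,0,0,0,0,0,0,0,0,0,0,0]';  python3 - <<'E'
from h import *
cmd(545.4,58.3,50,90)
p=manip.camera("wrist"); save(p,"w9")
E
```

```text
clock: 13.7
eef_pos: [544.3, 60.3, 148.6]
eef_rot: [-1.571, -0.003, -3.139]
wrist_force: [-0.4, -0.6, -0.6]
finger_gap: 25.7
clock: 13.87
eef_pos: [544.3, 58.1, 149.8]
eef_rot: [-1.571, -0.001, 3.14]
wrist_force: [-0.4, -0.8, -0.4]
finger_gap: 25.3
shift [-1.2 99.8 -0.2] ang now -90.1 rot_y -0.1 or 179.9 j6 1.61 pos [544.3  58.1 149.8] t 13.9 gap 25.3 F [-0.4 -0.8 -0.4] up [-0.001 -0.    -1.   ]
```

View pics/w9.png

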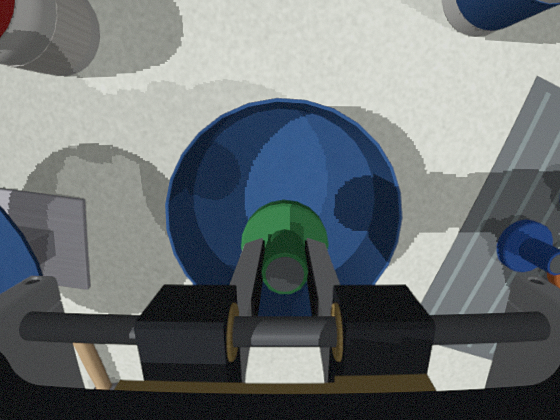

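```bash
python3 - <<'E'
from h import *
p=manip.camera("wrist"); print(manip.read_state()["eef_pos"],onz(p,(285,273.5),161.8), onz(p,(285,203),120)) 
E
python3 -m jog '[-1.2,30,0,0,0,0,-1.2,60,0,0,0,0,-1.2,80,0,0,0,0,-1.2,92,0,0,0,0,-1.2,97,0,0,0,0,-1.2,99,0,0,0,0,-1.2,99,0,0,0,0,-1.2,99,0,0,0,0]'; python3 -m jog '[0,1,0,0,0,0,0,2,0,0,0,0,0,2,0,0,0,0,0,2,0,0,0,0]'
```

```text
[544.5764697   58.08740205 150.34398207] [544.568902    57.15994098 161.8       ] [574.07623888  57.01253429 120.        ]
clock: 14.63
eef_pos: [546.7, 59.1, 52.7]
eef_rot: [-1.571, 0.002, 3.141]
wrist_force: [-0.2, 0.1, 0.1]
finger_gap: 25.6
clock: 14.97
eef_pos: [546.3, 59.2, 49.9]
eef_rot: [-1.571, 0.001, 3.141]
wrist_force: [-0.3, -0.1, 0.5]
finger_gap: 25.6
```

```bash
python3 -m jog '[0,1,0,0,0,0,0,2,0,0,0,0,0,2,0,0,0,0,0,2,0,0,0,0]';  python3 - <<'E'
from h import *
cmd(545.4,58.3,47,90)
E
```

```text
clock: 15.3
eef_pos: [546.7, 59.2, 49.6]
eef_rot: [-1.571, 0.002, 3.141]
wrist_force: [-8.8, -0.7, 23.0]
finger_gap: 25.8
shift [1.3 2.6 0.9] ang now -90.0 rot_y -0.0 or 180.0 j6 1.61 pos [546.7  59.2  49.6] t 15.3 gap 25.8 F [-8.8 -0.7 23. ] up [ 0.002 -0.    -1.   ]
```

```bash
python3 -m jog '[0,-2,0,0,0,0,1.2,-2,0.8,0,0,0,1.2,-2,0.8,0,0,0]'; python3 -m jog '[0,0,0,0,0,0,0,0,0,0,0,0,0,0,0,0,0,0]' 40; python3 -m jog '[0,-10,0,0,0,0,0,-30,0,0,0,0,0,-60,0,0,0,0,0,-100,0,0,0,0,25,-140,0,0,0,0,50,-180,0,0,0,0,75,-220,0,0,0,0,75,-250,0,0,0,0,75,-250,0,0,0,0]' 50; python3 - <<'E'
from h import *
p=manip.camera("wrist"); save(p,"w10"); im=p["img"].astype(int)
b=im[...,2]>im[...,0]+35; b[:,400:]=0; b[235:]=0; _,_,b=cen(b); print(circ(p,b,74),b.sum())
c=caps(p,4)
cmd(360,-285,300,90)
E
```

```text
clock: 15.55
eef_pos: [544.8, 58.3, 49.7]
eef_rot: [-1.571, 0.0, 3.141]
wrist_force: [-2.8, -1.0, 4.3]
finger_gap: 25.3
clock: 15.8
eef_pos: [544.8, 58.3, 49.2]
eef_rot: [-1.571, -0.0, 3.141]
wrist_force: [0.1, -0.3, 1.0]
finger_gap: 39.6
clock: 16.55
eef_pos: [469.9, 58.5, 307.6]
eef_rot: [-1.571, 0.011, -3.142]
wrist_force: [-0.6, -0.5, 1.6]
finger_gap: 49.9
[545.37481992  58.36062595  97.81806148] 16442
0.96 [501 185] pos [ 467.7 -282.6] col [117  71  40] err 0.05
0.95 [546 136] pos [ 545.2 -359.9] col [195 176  85] err 0.03
0.89 [510 129] pos [ 557.3 -276. ] col [ 50  93 156] err 0.04
0.73 [503 249] pos [ 368.1 -306.7] col [144 144 141] err 0.04
0.72 [284 130] pos [544.4  57.5] col [ 70 136  90] err 0.02
0.71 [543 203] pos [ 436.3 -369.4] col [120 120 118] err 0.02
0.55 [458 170] pos [ 496.8 -210.7] col [ 40  69 122] err 0.01
shift [110.    1.1 343.4] ang now -90.0 rot_y -0.0 or 180.0 j6 1.62 pos [470.   58.4 301.7] t 16.6 gap 50.0 F [-0.2 -0.6 -0.3] up [ 0.004  0.    -1.   ]
```

View pics/w10.png

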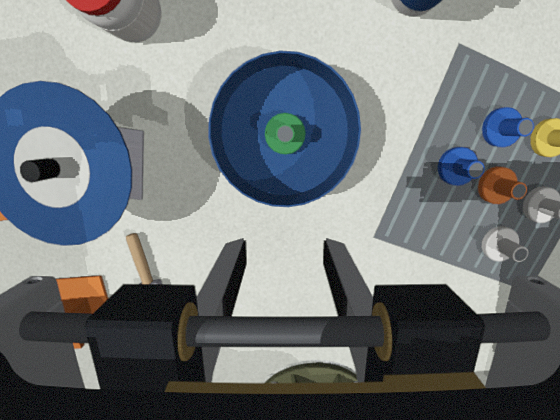

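```bash
python3 -m jog '[5,0,25,0,0,0,33,130,272,0,0,0,33,130,272,0,0,0,33,130,272,0,0,0,33,130,272,0,0,0,33,130,272,0,0,0,33,130,272,0,0,0,33,130,272,0,0,0,33,130,272,0,0,0,33,130,272,0,0,0]' 50 20;python3 -m jog '[0,0,0,0,0,0]';  python3 - <<'E'
from h import *
p=manip.camera("wrist"); save(p,"w11")
for x,c in caps(p,0.5)[:5]: cmd(x[0],x[1],45,90)
E
```

```text
clock: 17.48
eef_pos: [435.8, -214.1, 167.4]
eef_rot: [-1.573, -0.004, 3.139]
wrist_force: [-0.6, 0.7, 0.1]
finger_gap: 49.8
clock: 17.57
eef_pos: [436.7, -213.1, 168.9]
eef_rot: [-1.572, -0.001, 3.141]
wrist_force: [-0.2, 0.3, 0.4]
finger_gap: 50.1
0.92 [ 27 101] pos [544.7  61.8] col [31 71 41] err 0.03
0.88 [371 259] pos [ 367.2 -310. ] col [154 154 151] err 0.36
0.68 [427 201] pos [ 435.5 -370.1] col [120 120 118] err 0.03
0.68 [432  97] pos [ 544.4 -362.6] col [197 178  96] err 0.03
0.64 [350  84] pos [ 557.8 -277.4] col [ 54 102 166] err 0.04
0.6 [353 172] pos [ 467.4 -284.9] col [196 120  71] err 0.03
0.57 [284 143] pos [ 496.7 -212.9] col [ 54 101 166] err 0.02
shift [-107.8  124.7 -274.4] ang now -89.9 rot_y 0.1 or -179.9 j6 1.04 pos [ 437.1 -212.7  169.7] t 17.7 gap 50.2 F [-0.   0.8  0.5] up [ 0. -0. -1.]
shift [ 70.1 124.7  97.2] ang now -89.9 rot_y 0.1 or -179.9 j6 1.04 pos [ 437.1 -212.7  169.7] t 17.7 gap 50.2 F [-0.   0.8  0.5] up [ 0. -0. -1.]
shift [  1.8 124.7 157.4] ang now -89.9 rot_y 0.1 or -179.9 j6 1.04 pos [ 437.1 -212.7  169.7] t 17.7 gap 50.2 F [-0.   0.8  0.5] up [ 0. -0. -1.]
shift [-107.   124.7  150. ] ang now -89.9 rot_y 0.1 or -179.9 j6 1.04 pos [ 437.1 -212.7  169.7] t 17.7 gap 50.2 F [-0.   0.8  0.5] up [ 0. -0. -1.]
shift [-120.6  124.7   64.8] ang now -89.9 rot_y 0.1 or -179.9 j6 1.04 pos [ 437.1 -212.7  169.7] t 17.7 gap 50.2 F [-0.   0.8  0.5] up [ 0. -0. -1.]
```

View pics/w11.png

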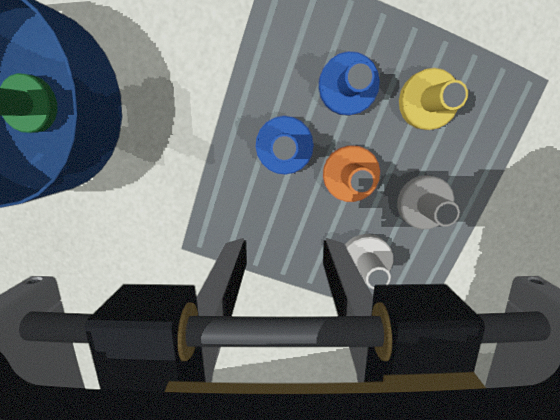

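The blue cap at (284,143) is well measured. Now to descend, grip and lift.

```bash
python3 -m jog '[-30,10,0,0,0,0,-59.5,35,0,0,0,0,-59.5,70,0,0,0,0,-59.5,100,0,0,0,0,-59.5,118,0,0,0,0,-59.5,124.5,0,0,0,0,-59.5,124.5,0,0,0,0,-59.5,124.5,0,0,0,0]' 50 25; python3 -m jog '[0,0,0,0,0,0,0,0,0,0,0,0,0,0,0,0,0,0,0,0,0,0,0,0,0,0,0,0,0,0]' 10 25; python3 -m jog '[0,-10,0,0,0,0,0,-30,0,0,0,0,0,-60,0,0,0,0,0,-95,0,0,0,0,0,-105,0,0,0,0,0,-105,0,0,0,0]';  python3 - <<'E'
from h import *
cmd(609,58.2,150,90)
E
```

```text
clock: 18.33
eef_pos: [497.0, -213.4, 46.3]
eef_rot: [-1.57, 0.001, -3.141]
wrist_force: [-0.3, 0.2, 0.1]
finger_gap: 50.0
clock: 18.75
eef_pos: [496.6, -213.8, 45.7]
eef_rot: [-1.57, 0.001, 3.141]
wrist_force: [-1.1, 1.2, 5.8]
finger_gap: 25.6
clock: 19.25
eef_pos: [497.4, -214.2, 153.4]
eef_rot: [-1.568, 0.005, 3.141]
wrist_force: [-0.2, -0.2, -0.3]
finger_gap: 25.2
shift [-111.5    3.3 -272.4] ang now -90.0 rot_y -0.0 or 180.0 j6 1.1 pos [ 497.4 -214.2  153.4] t 19.2 gap 25.2 F [-0.2 -0.2 -0.3] up [ 0.005 -0.003 -1.   ]
```

```bash
python3 -m jog '[-10,0,-25,0,0,0,-111.5,0,-272.5,0,0,0,-111.5,0,-272.5,0,0,0,-111.5,0,-272.5,0,0,0,-111.5,0,-272.5,0,0,0,-111.5,0,-272.5,0,0,0,-111.5,0,-272.5,0,0,0,-111.5,0,-272.5,0,0,0,-111.5,0,-272.5,0,0,0,-111.5,0,-272.5,0,0,0]';python3 -m jog '[0,0,0,0,0,0,0,0,0,0,0,0,0,0,0,0,0,0]';  python3 - <<'E'
from h import *
cmd(609,58.2,51,90)
p=manip.camera("wrist"); save(p,"w12")
E
```

```text
clock: 20.08
eef_pos: [607.3, 59.4, 148.3]
eef_rot: [-1.571, -0.003, -3.14]
wrist_force: [0.1, -0.6, -0.2]
finger_gap: 25.9
clock: 20.33
eef_pos: [607.6, 57.7, 149.9]
eef_rot: [-1.571, -0.0, 3.14]
wrist_force: [-0.3, 0.1, -0.5]
finger_gap: 25.6
shift [-1.4 98.9 -0.5] ang now -90.1 rot_y -0.1 or 179.9 j6 1.61 pos [607.6  57.7 149.9] t 20.3 gap 25.6 F [-0.3  0.1 -0.5] up [-0. -0. -1.]
```

View pics/w12.png

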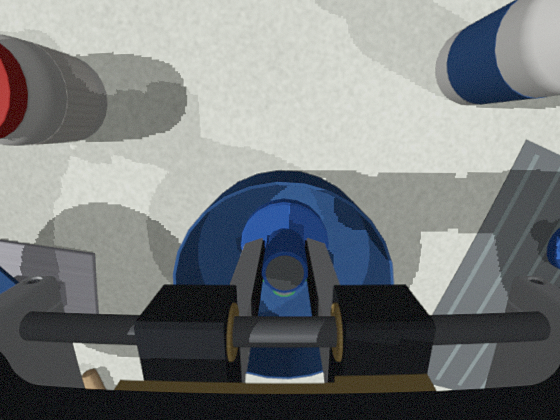

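```bash
python3 -m jog '[-0.8,30,-0.3,0,0,0,-0.8,60,-0.3,0,0,0,-0.8,80,-0.3,0,0,0,-0.8,92,-0.3,0,0,0,-0.8,97,-0.3,0,0,0,-0.8,98,-0.3,0,0,0,-0.8,98,-0.3,0,0,0]'; python3 -m jog '[0,1,0,0,0,0,0,2,0,0,0,0,0,2,0,0,0,0,0,2,0,0,0,0]'; python3 - <<'E'
from h import *
cmd(609,58.2,49.7,90)
E
```

```text
clock: 20.97
eef_pos: [609.1, 58.8, 52.7]
eef_rot: [-1.571, 0.001, 3.141]
wrist_force: [-0.7, -0.2, -0.8]
finger_gap: 25.2
clock: 21.3
eef_pos: [609.7, 58.9, 51.9]
eef_rot: [-1.571, 0.003, 3.141]
wrist_force: [1.1, -0.8, 9.0]
finger_gap: 25.3
shift [0.7 2.1 0.7] ang now -90.0 rot_y -0.0 or 180.0 j6 1.61 pos [609.7  58.9  51.9] t 21.3 gap 25.3 F [ 1.1 -0.8  9. ] up [ 0.003 -0.    -1.   ]
```

```bash
python3 -m jog '[1,0,0.5,0,0,0,1,1,0.5,0,0,0,1,1,0.5,0,0,0,1,1,0.5,0,0,0]'; python3 - <<'E'
from h import *
cmd(609,58.2,49.7,90)
p=manip.camera("wrist"); save(p,"w13")
E
```

```text
clock: 21.63
eef_pos: [609.5, 58.7, 51.7]
eef_rot: [-1.571, 0.006, 3.141]
wrist_force: [2.5, 0.4, 11.8]
finger_gap: 25.3
shift [0.6 2.  0.5] ang now -90.0 rot_y -0.0 or 180.0 j6 1.61 pos [609.5  58.7  51.7] t 21.6 gap 25.3 F [ 2.5  0.4 11.8] up [ 0.006  0.    -1.   ]
```

View pics/w13.png

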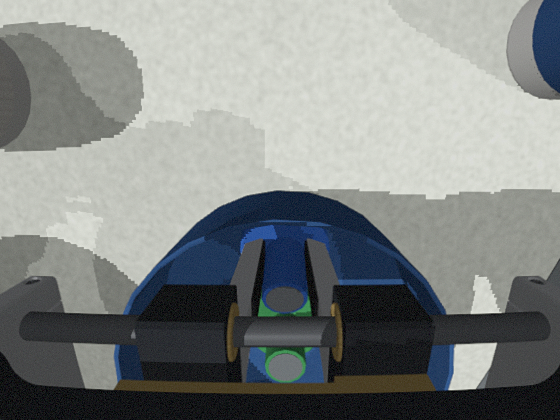

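```bash
python3 -m jog '[0,-5,0,0,0,0,0,-30,0,0,0,0,0,-60,0,0,0,0,0,-90,0,0,0,0,0,-98,0,0,0,0,0,-98,0,0,0,0,0,-98,0,0,0,0]'; python3 - <<'E'
from h import *
cmd(609,58.2,49.7,90)
p=manip.camera("wrist"); save(p,"w14")
p=manip.camera("scene"); save(p,"s14",(150,100,240,200),2.5)
E
```

```text
clock: 22.27
eef_pos: [607.3, 58.6, 146.4]
eef_rot: [-1.571, -0.001, 3.141]
wrist_force: [0.4, 0.1, -1.3]
finger_gap: 25.3
shift [-1.7 96.7  0.4] ang now -90.0 rot_y -0.0 or 180.0 j6 1.61 pos [607.3  58.6 146.4] t 22.3 gap 25.3 F [ 0.4  0.1 -1.3] up [-0.001  0.    -1.   ]
```

View pics/w14.png

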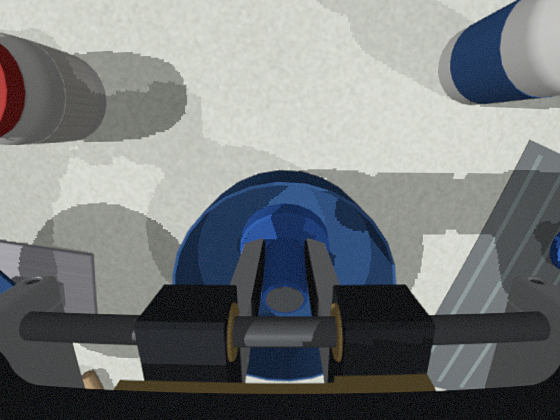

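View pics/s14.png

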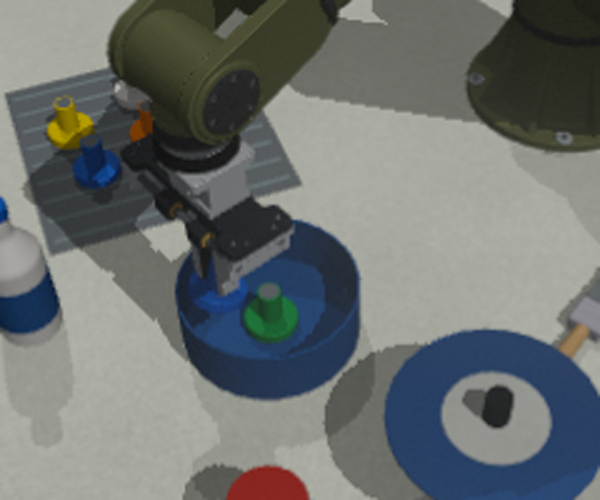

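```bash
python3 - <<'E'
from h import *
from scipy.optimize import least_squares
p=manip.camera("wrist"); im=p["img"].astype(int); save(p,"w15",(160,150,250,150),3)
b=(im[...,2]>im[...,0]+25); b[260:]=0; b[:,:165]=0;b[:,410:]=0; _,_,b=cen(b)
pts=[(c,np.where(b[:,c])[0].min()) for c in range(190,380) if b[:,c].any()]
W=np.array([onz(p,q,74)[:2] for q in pts])
print(least_squares(lambda v:np.hypot(W[:,0]-v[0],W[:,1]-v[1])-98.5,[545,58],loss='soft_l1').x)
E
```

```text
[551.51533585  58.93389237]
```

View pics/w15.png

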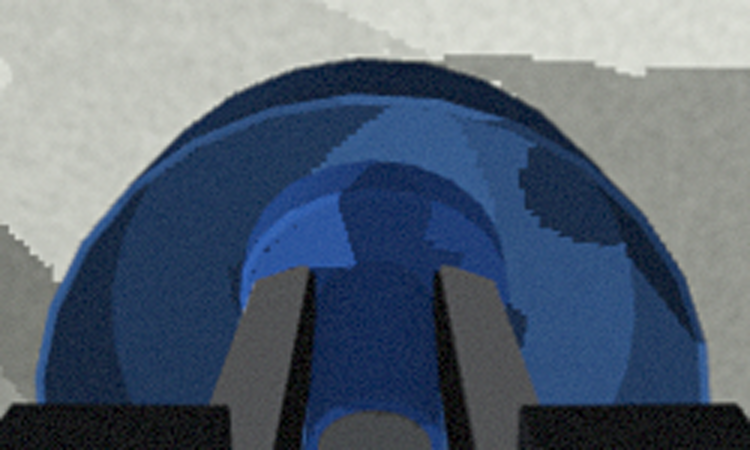

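The cap pivoted in the jaws: its front edge caught the rim because I came down too far forward and too fast. I'll go in slower and about 2 mm further back, then settle it with a light grip.

```bash
python3 - <<'E'
from h import *
p=manip.camera("wrist"); print([onz(p,q,74)[:2].round(1) for q in [(285,182),(283,182)]])
cmd(607.5,58.2,49.7,90)
E
python3 -m jog '[0,15,0.3,0,0,0,0,30,0.3,0,0,0,0,40,0.3,0,0,0,0,50,0.3,0,0,0,0,60,0.3,0,0,0,0,67,0.3,0,0,0,0,74,0.3,0,0,0,0,80,0.3,0,0,0,0,84,0.3,0,0,0,0,84,0.3,0,0,0]'; python3 - <<'E'
from h import *
cmd(607.5,58.2,54,90)
E
```

```text
[array([643.3,  57.5]), array([643.3,  59.1])]
shift [-0.6 95.7  0.4] ang now -90.0 rot_y -0.0 or 180.0 j6 1.61 pos [607.1  58.6 145.4] t 22.5 gap 25.3 F [ 0.9 -0.7 -0.7] up [-0.003 -0.    -1.   ]
clock: 23.3
eef_pos: [607.4, 58.3, 62.2]
eef_rot: [-1.571, -0.001, 3.141]
wrist_force: [0.6, -0.1, -0.5]
finger_gap: 25.1
shift [-0.1  8.2  0.1] ang now -90.0 rot_y -0.0 or 180.0 j6 1.61 pos [607.4  58.3  62.2] t 23.3 gap 25.1 F [ 0.6 -0.1 -0.5] up [-0.001 -0.    -1.   ]
```

```bash
python3 -m jog '[0,4,0,0,0,0,0,7,0,0,0,0,0,8,0,0,0,0,0,9,0,0,0,0,0,10,0,0,0,0,0,11,0,0,0,0,0,12,0,0,0,0,0,12,0,0,0,0]' - 4; python3 - <<'E'
from h import *
cmd(607.5,58.2,49.7,90)
p=manip.camera("wrist"); save(p,"w16")
E
```

```text
clock: 23.97
eef_pos: [608.2, 58.3, 51.5]
eef_rot: [-1.571, 0.001, 3.141]
wrist_force: [2.1, 0.4, 2.9]
finger_gap: 26.3
shift [0.7 1.8 0.1] ang now -90.0 rot_y -0.0 or 180.0 j6 1.61 pos [608.2  58.3  51.5] t 24.0 gap 26.3 F [2.1 0.4 2.9] up [ 0.001  0.    -1.   ]
```

View pics/w16.png

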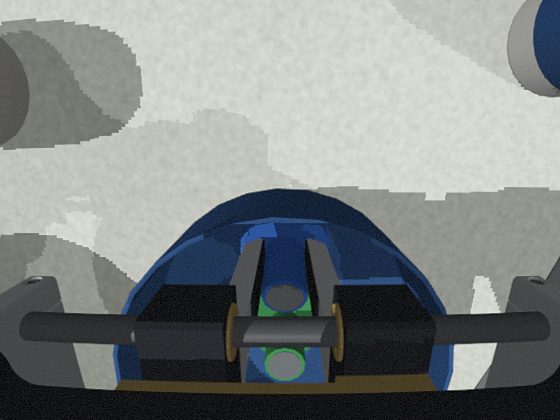

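```bash
python3 -m jog '[0,0,0,0,0,0,0,0,0,0,0,0,0,0,0,0,0,0,0,0,0,0,0,0]' 40; python3 - <<'E'
from h import *
cmd(607.5,58.2,49.7,90)
p=manip.camera("wrist"); save(p,"w17")
E
```

```text
clock: 24.35
eef_pos: [607.5, 58.3, 50.8]
eef_rot: [-1.571, -0.001, 3.141]
wrist_force: [-0.7, 0.7, 0.4]
finger_gap: 39.5
shift [-0.   1.1  0.1] ang now -90.0 rot_y -0.0 or 180.0 j6 1.61 pos [607.5  58.3  50.8] t 24.4 gap 39.5 F [-0.7  0.7  0.4] up [-0.001  0.    -1.   ]
```

View pics/w17.png

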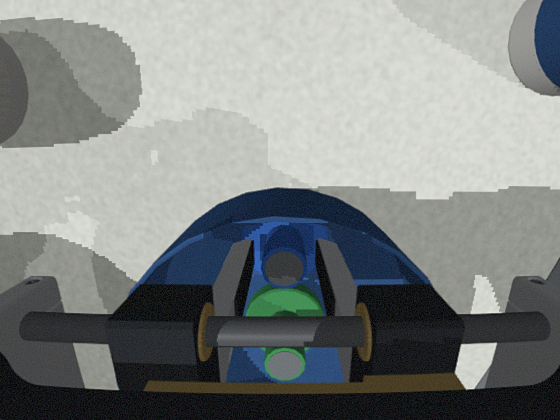

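It levelled when released: the cup top is now at (285,265). Retreating to check.

```bash
python3 -m jog '[0,-5,0,0,0,0,0,-30,0,0,0,0,0,-60,0,0,0,0,0,-100,0,0,0,0,30,-140,0,0,0,0,60,-180,0,0,0,0,90,-220,0,0,0,0,125,-250,0,0,0,0,137,-250,0,0,0,0,137,-250,0,0,0,0]' 50; python3 - <<'E'
from h import *
p=manip.camera("wrist"); save(p,"w18"); im=p["img"].astype(int)
b=im[...,2]>im[...,0]+35; b[:,400:]=0; b[235:]=0; _,_,b=cen(b); print(circ(p,b,74),b.sum())
c=caps(p,4)
cmd(360,-285,300,90)
E
```

```text
clock: 25.23
eef_pos: [468.2, 58.6, 306.7]
eef_rot: [-1.571, 0.008, -3.141]
wrist_force: [0.4, -0.4, 1.2]
finger_gap: 49.6
[545.80464337  58.3876034   97.79923095] 16370
0.87 [502 245] pos [ 368.1 -306.2] col [139 139 137] err 0.02
0.74 [544 203] pos [ 436.6 -369.2] col [119 119 117] err 0.04
0.71 [285  84] pos [610.8  57.8] col [ 53  98 135] err 0.01
0.66 [502 183] pos [ 468.2 -281.7] col [117  71  38] err 0.08
0.63 [507 124] pos [ 557.9 -275.6] col [ 49  92 156] err 0.04
0.62 [285 129] pos [544.1  57.5] col [ 70 136  90] err 0.03
0.6 [546 135] pos [ 543.8 -361.1] col [195 176  85] err 0.03
shift [110.4   2.  343.4] ang now -90.0 rot_y -0.0 or 180.0 j6 1.62 pos [470.4  58.4 302.4] t 25.3 gap 50.4 F [-0.4 -0.5  0. ] up [ 0.003  0.    -1.   ]
```

View pics/w18.png

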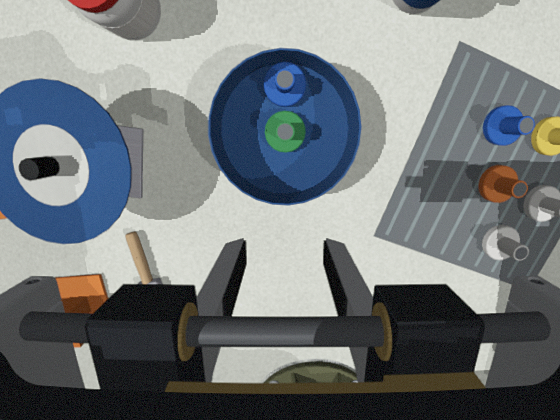

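```bash
python3 -m jog '[5,0,25,0,0,0,65,130,343,0,0,0,65,130,343,0,0,0,65,130,343,0,0,0,65,130,343,0,0,0,65,130,343,0,0,0,65,130,343,0,0,0,65,130,343,0,0,0,65,130,343,0,0,0,65,130,343,0,0,0]' 50 25;python3 -m jog '[0,0,0,0,0,0,0,0,0,0,0,0]';  python3 - <<'E'
from h import *
p=manip.camera("wrist"); save(p,"w19")
for x,c in caps(p,0.5)[:7]:
  if c[0]>c[2]+50 and abs(x[0]-467)<20: cmd(x[0],x[1],45,90)
E
```

```text
clock: 26.17
eef_pos: [403.8, -288.1, 167.3]
eef_rot: [-1.573, -0.004, 3.139]
wrist_force: [0.3, 0.9, -0.3]
finger_gap: 49.8
clock: 26.33
eef_pos: [405.3, -284.9, 169.5]
eef_rot: [-1.573, -0.002, 3.14]
wrist_force: [0.7, 0.7, 0.3]
finger_gap: 50.5
0.79 [362 171] pos [ 435.3 -370.2] col [193 193 190] err 0.07
0.71 [287 140] pos [ 466.8 -285.3] col [199 125  74] err 0.03
0.68 [305 234] pos [ 367.4 -309. ] col [184 185 182] err 0.07
0.65 [279  52] pos [ 558.  -277.8] col [ 56 102 164] err 0.03
0.65 [364  61] pos [ 544.3 -362.1] col [199 181  98] err 0.03
shift [-60.9 125.7   1.5] ang now -90.0 rot_y 0.0 or -180.0 j6 0.89 pos [ 406.  -283.9  170.8] t 26.4 gap 50.0 F [0.3 0.2 0.9] up [-0.     0.001 -1.   ]
```

```bash
python3 -m jog '[-30,10,1,0,0,0,-61,35,1,0,0,0,-61,70,1,0,0,0,-61,100,1,0,0,0,-61,118,1,0,0,0,-61,125,1,0,0,0,-61,125,1,0,0,0,-61,125,1,0,0,0]' 50 25; python3 -m jog '[0,0,0,0,0,0,0,0,0,0,0,0,0,0,0,0,0,0,0,0,0,0,0,0,0,0,0,0,0,0]' 10 35; python3 -m jog '[0,-10,0,0,0,0,0,-30,0,0,0,0,0,-60,0,0,0,0,0,-95,0,0,0,0,0,-105,0,0,0,0,0,-105,0,0,0,0]';  python3 - <<'E'
from h import *
cmd(576.5,112.3,150,120)
E
```

```text
clock: 27.1
eef_pos: [467.3, -285.4, 47.2]
eef_rot: [-1.57, 0.001, -3.141]
wrist_force: [-0.2, -0.4, 0.9]
finger_gap: 49.9
clock: 27.52
eef_pos: [466.8, -285.8, 46.7]
eef_rot: [-1.57, 0.001, 3.141]
wrist_force: [-1.3, 1.5, 5.6]
finger_gap: 25.8
clock: 28.02
eef_pos: [467.5, -286.3, 154.5]
eef_rot: [-1.568, 0.005, 3.141]
wrist_force: [-0.1, -0.8, -0.2]
finger_gap: 25.5
shift [-108.8    3.7 -398.7] ang now -90.0 rot_y -30.0 or 150.0 j6 0.95 pos [ 467.5 -286.3  154.5] t 28.0 gap 25.5 F [-0.1 -0.8 -0.2] up [ 0.005 -0.003 -1.   ]
```

```bash
python3 -m jog '[-10,0,-25,0,-4,0,-100,0,-366,0,-30,0,-100,0,-366,0,-30,0,-100,0,-366,0,-30,0,-100,0,-366,0,-30,0,-100,0,-366,0,-30,0,-100,0,-366,0,-30,0,-100,0,-366,0,-30,0,-100,0,-366,0,-30,0,-100,0,-366,0,-30,0]';python3 -m jog '[0,0,0,0,0,0,0,0,0,0,0,0]';  python3 - <<'E'
from h import *
cmd(576.5,112.3,150,120)
p=manip.camera("wrist"); save(p,"w20")
E
```

```text
clock: 28.85
eef_pos: [566.5, 84.4, 149.5]
eef_rot: [-1.572, -0.001, -2.616]
wrist_force: [-0.3, -0.2, -1.0]
finger_gap: 25.4
clock: 29.02
eef_pos: [566.1, 81.0, 149.5]
eef_rot: [-1.572, -0.002, -2.616]
wrist_force: [-0.2, -0.9, -0.9]
finger_gap: 25.2
shift [-24.7  -0.6 -21.8] ang now -59.9 rot_y 0.1 or -179.9 j6 1.12 pos [566.1  81.  149.5] t 29.0 gap 25.2 F [-0.2 -0.9 -0.9] up [-0.002 -0.    -1.   ]
```

View pics/w20.png

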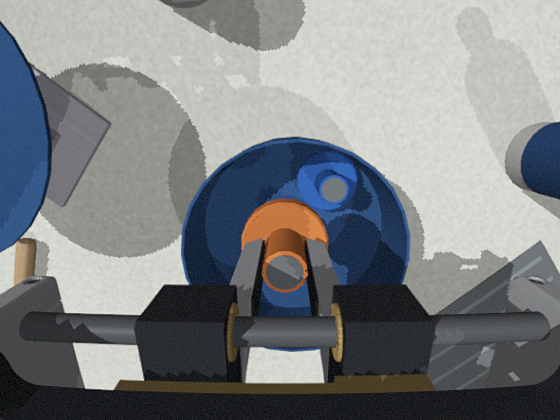

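```bash
python3 -m jog '[-15,0,-12,0,0,0,-24.5,0,-21.5,0,0,0,-24.5,0,-21.5,0,0,0,-24.5,12,-21.5,0,0,0,-24.5,25,-21.5,0,0,0,-24.5,25,-21.5,0,0,0,-24.5,25,-21.5,0,0,0]';  python3 - <<'E'
from h import *
cmd(576.5,112.3,58,120)
E
```

```text
clock: 29.65
eef_pos: [576.6, 110.4, 125.0]
eef_rot: [-1.571, -0.002, -2.619]
wrist_force: [0.1, 0.2, -0.1]
finger_gap: 25.4
shift [-1.  67.  -1.6] ang now -60.1 rot_y -0.1 or 179.9 j6 1.18 pos [576.6 110.4 125. ] t 29.6 gap 25.4 F [ 0.1  0.2 -0.1] up [-0.002 -0.    -1.   ]
```

```bash
python3 -m jog '[-1,6,-1,0,0,0,-1,14,-1,0,0,0,-1,22,-1,0,0,0,-1,30,-1,0,0,0,-1,38,-1,0,0,0,-1,46,-1,0,0,0,-1,54,-1,0,0,0,-1,62,-1,0,0,0,-1,68,-1,0,0,0,-1,70,-1,0,0,0]';  python3 -m jog '[0,0,0,0,0,0,0,1,0,0,0,0]'; python3 - <<'E'
from h import *
cmd(576.5,112.3,51,120)
p=manip.camera("wrist"); save(p,"w21")
E
```

```text
clock: 30.48
eef_pos: [577.1, 112.5, 54.7]
eef_rot: [-1.571, -0.001, -2.618]
wrist_force: [-0.1, -0.6, -0.6]
finger_gap: 25.7
clock: 30.65
eef_pos: [577.8, 112.6, 55.3]
eef_rot: [-1.571, 0.001, -2.618]
wrist_force: [0.9, 0.3, -0.7]
finger_gap: 25.2
shift [ 1.2  4.3 -0.4] ang now -60.0 rot_y -0.0 or 180.0 j6 1.18 pos [577.8 112.6  55.3] t 30.6 gap 25.2 F [ 0.9  0.3 -0.7] up [ 0.001  0.    -1.   ]
```

View pics/w21.png

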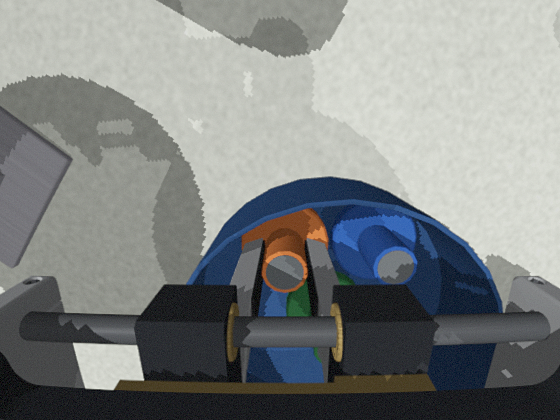

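```bash
python3 -m jog '[1,2,0,0,0,0,1,3,0,0,0,0,1,4,0,0,0,0,1,4.5,0,0,0,0,1,4.5,0,0,0,0]'; python3 -m jog '[0,0,0,0,0,0,0,0,0,0,0,0,0,0,0,0,0,0]' 40; python3 -m jog '[0,-5,0,0,0,0,0,-25,0,0,0,0,0,-60,0,0,0,0,20,-100,0,0,0,0,50,-140,0,0,0,0,90,-180,40,0,0,0,90,-210,40,0,0,0,90,-230,40,0,0,0,90,-230,40,0,0,0,90,-230,40,0,0,0]' 50; python3 - <<'E'
from h import *
p=manip.camera("wrist"); save(p,"w22"); im=p["img"].astype(int)
c=caps(p,4)
cmd(470,58,302,90)
cmd(500,-277,170,60)
E
```

```text
clock: 31.12
eef_pos: [576.7, 112.1, 50.7]
eef_rot: [-1.571, 0.0, -2.618]
wrist_force: [-1.7, -0.8, 2.4]
finger_gap: 25.7
clock: 31.37
eef_pos: [576.7, 112.1, 50.5]
eef_rot: [-1.571, 0.0, -2.618]
wrist_force: [0.2, -0.0, 0.4]
finger_gap: 39.5
clock: 32.2
eef_pos: [519.1, 32.0, 282.7]
eef_rot: [-1.569, 0.004, -2.619]
wrist_force: [-0.4, -0.9, -1.4]
finger_gap: 50.2
0.95 [465 260] pos [ 557.9 -274.6] col [ 34  64 108] err 0.04
0.95 [494 284] pos [ 544.5 -358.2] col [119 104  45] err 0.31
0.75 [256 118] pos [577.2 112.2] col [151  90  49] err 0.03
0.73 [278 160] pos [545.2  57.1] col [ 68 132  88] err 0.03
0.64 [300 118] pos [610.5  58.7] col [ 53  99 157] err 0.03
shift [ 29.3 -22.2 -46.2] ang now -60.0 rot_y 30.0 or -150.0 j6 1.04 pos [518.4  32.7 279.7] t 32.3 gap 49.9 F [ 0.1  0.5 -0.6] up [-0.001  0.    -1.   ]
shift [170.6 109.7 259. ] ang now -60.0 rot_y 60.0 or -120.0 j6 1.04 pos [518.4  32.7 279.7] t 32.3 gap 49.9 F [ 0.1  0.5 -0.6] up [-0.001  0.    -1.   ]
```

View pics/w22.png

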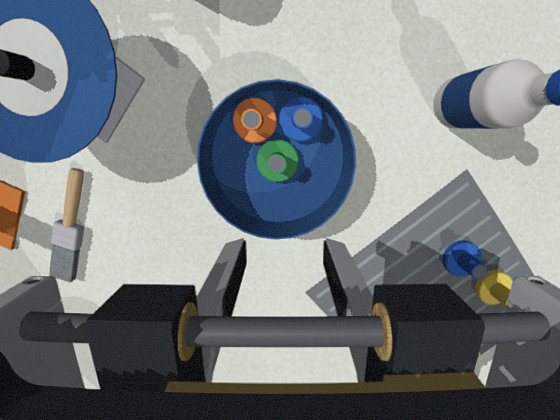

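```bash
python3 -m jog '[10,0,20,0,4,0,173,110,257.5,0,30,0,173,110,257.5,0,30,0,173,110,257.5,0,30,0,173,110,257.5,0,30,0,173,110,257.5,0,30,0,173,110,257.5,0,30,0,173,110,257.5,0,30,0,173,110,257.5,0,30,0,173,110,257.5,0,30,0]' 50 25;python3 -m jog '[0,0,0,0,0,0,0,0,0,0,0,0]';  python3 - <<'E'
from h import *
p=manip.camera("wrist"); save(p,"w23")
for x,c in caps(p,0.5)[:7]:
  if c[2]>c[0]+50 : cmd(x[0],x[1],45,90)
E
```

```text
clock: 33.13
eef_pos: [496.1, -278.9, 167.1]
eef_rot: [-1.573, -0.004, 3.138]
wrist_force: [1.2, 0.5, 0.6]
finger_gap: 50.2
clock: 33.3
eef_pos: [497.9, -275.8, 170.4]
eef_rot: [-1.571, -0.0, -3.141]
wrist_force: [0.4, 0.8, -0.5]
finger_gap: 49.6
0.9 [289 146] pos [ 557.7 -278.1] col [ 54 100 166] err 0.03
0.89 [  4 162] pos [544.5  62.3] col [26 55 35] err 0.02
0.86 [369 253] pos [ 435.2 -371.4] col [154 154 151] err 0.22
0.68 [367 156] pos [ 544.5 -362.3] col [198 179  98] err 0.02
0.66 [310 302] pos [ 367.9 -308.6] col [155 155 152] err 0.46
shift [-59.6 126.    2.5] ang now -89.9 rot_y 0.1 or -179.9 j6 1.0 pos [ 498.1 -275.7  171. ] t 33.4 gap 50.2 F [0.  0.3 0.2] up [ 0.001 -0.    -1.   ]
```

```bash
python3 -m jog '[-30,10,2,0,0,0,-60,35,2,0,0,0,-60,70,2,0,0,0,-60,100,2,0,0,0,-60,118,2,0,0,0,-60,125,2,0,0,0,-60,125,2,0,0,0,-60,125,2,0,0,0]' 50 25; python3 -m jog '[0,0,0,0,0,0,0,0,0,0,0,0,0,0,0,0,0,0,0,0,0,0,0,0,0,0,0,0,0,0]' 10 35; python3 -m jog '[0,-10,0,0,0,0,0,-30,0,0,0,0,0,-60,0,0,0,0,0,-95,0,0,0,0,0,-105,0,0,0,0,0,-105,0,0,0,0]';  python3 - <<'E'
from h import *
cmd(577,4.5,150,60)
E
```

```text
clock: 34.07
eef_pos: [558.2, -278.8, 46.9]
eef_rot: [-1.57, 0.001, -3.141]
wrist_force: [0.0, 0.9, 0.2]
finger_gap: 50.0
clock: 34.48
eef_pos: [557.8, -279.2, 46.2]
eef_rot: [-1.57, 0.001, 3.141]
wrist_force: [-0.8, -0.0, 5.5]
finger_gap: 25.6
clock: 34.98
eef_pos: [558.6, -279.7, 154.4]
eef_rot: [-1.568, 0.005, 3.141]
wrist_force: [0.8, -0.3, -0.7]
finger_gap: 25.5
shift [ -18.3    3.7 -284.2] ang now -90.0 rot_y 30.0 or -150.0 j6 1.05 pos [ 558.6 -279.7  154.4] t 35.0 gap 25.5 F [ 0.8 -0.3 -0.7] up [ 0.005 -0.003 -1.   ]
```

```bash
python3 -m jog '[-3,0,-25,0,4,0,-18,4,-284,0,30,0,-18,4,-284,0,30,0,-18,4,-284,0,30,0,-18,4,-284,0,30,0,-18,4,-284,0,30,0,-18,4,-284,0,30,0,-18,4,-284,0,30,0,-18,4,-284,0,30,0,-18,4,-284,0,30,0]';python3 -m jog '[0,0,0,0,0,0,0,12,0,0,0,0,0,22,0,0,0,0,0,22,0,0,0,0,0,22,0,0,0,0]';  python3 - <<'E'
from h import *
cmd(577,4.5,53,60)
p=manip.camera("wrist"); save(p,"w24")
E
```

```text
clock: 35.82
eef_pos: [575.1, 5.4, 145.3]
eef_rot: [-1.57, -0.002, 2.619]
wrist_force: [0.2, -0.9, -0.3]
finger_gap: 25.5
clock: 36.23
eef_pos: [575.1, 4.4, 123.3]
eef_rot: [-1.57, -0.002, 2.617]
wrist_force: [0.5, -0.2, 0.0]
finger_gap: 25.4
shift [-1.7 70.3 -1.1] ang now -120.1 rot_y -0.1 or 179.9 j6 2.04 pos [575.1   4.4 123.3] t 36.2 gap 25.4 F [ 0.5 -0.2  0. ] up [-0.002  0.    -1.   ]
```

View pics/w24.png

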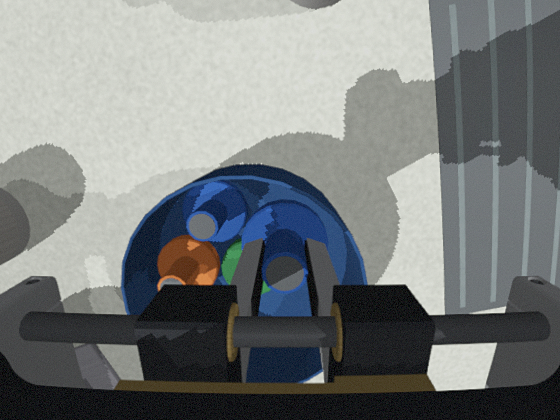

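```bash
python3 -m jog '[-1,6,-1,0,0,0,-1,14,-1,0,0,0,-1,22,-1,0,0,0,-1,30,-1,0,0,0,-1,38,-1,0,0,0,-1,46,-1,0,0,0,-1,54,-1,0,0,0,-1,62,-1,0,0,0,-1,68,-1,0,0,0,-1,69,-1,0,0,0]';  python3 -m jog '[0,0,0,0,0,0,0,1,0,0,0,0]'; python3 - <<'E'
from h import *
cmd(577.3,4,50.3,60)
p=manip.camera("wrist"); save(p,"w25")
E
```

```text
clock: 37.12
eef_pos: [576.5, 5.3, 54.1]
eef_rot: [-1.57, -0.002, 2.618]
wrist_force: [0.1, -1.2, -1.1]
finger_gap: 25.8
clock: 37.28
eef_pos: [577.3, 5.3, 54.9]
eef_rot: [-1.571, 0.001, 2.618]
wrist_force: [-0.4, 0.5, -0.2]
finger_gap: 25.4
shift [-0.7  4.6  1.1] ang now -120.0 rot_y -0.0 or 180.0 j6 2.04 pos [577.3   5.3  54.9] t 37.3 gap 25.4 F [-0.4  0.5 -0.2] up [ 0.001 -0.    -1.   ]
```

View pics/w25.png

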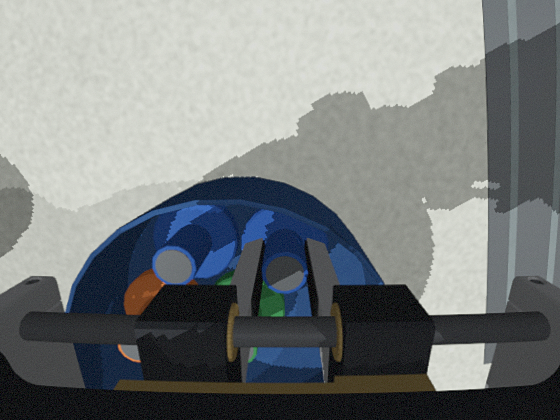

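```bash
python3 -m jog '[0,2,0.8,0,0,0,0,3,0.8,0,0,0,0,4,0.8,0,0,0,0,4.8,0.8,0,0,0,0,4.8,0.8,0,0,0]'; python3 -m jog '[0,0,0,0,0,0,0,0,0,0,0,0,0,0,0,0,0,0]' 40; python3 -m jog '[0,-5,0,0,0,0,0,-25,0,0,0,0,0,-60,0,0,0,0,20,-100,5,0,0,0,50,-140,10,0,0,0,80,-180,17,0,0,0,100,-210,17,0,0,0,100,-230,17,0,0,0,100,-230,17,0,0,0,100,-230,17,0,0,0]' 50; python3 - <<'E'
from h import *
p=manip.camera("wrist"); save(p,"w26"); im=p["img"].astype(int)
c=caps(p,4)
b=im[...,2]>im[...,0]+35;b[280:]=0; _,_,b=cen(b); print(circ(p,b,74),b.sum())
cmd(484,-362,170,90)
E
```

```text
clock: 37.75
eef_pos: [576.7, 4.6, 50.2]
eef_rot: [-1.571, 0.0, 2.618]
wrist_force: [-3.4, 0.7, 5.6]
finger_gap: 25.2
clock: 38.0
eef_pos: [576.6, 4.6, 49.7]
eef_rot: [-1.571, 0.0, 2.618]
wrist_force: [0.6, -0.8, 0.2]
finger_gap: 38.7
clock: 38.83
eef_pos: [481.7, 40.1, 281.6]
eef_rot: [-1.573, 0.004, 2.618]
wrist_force: [-0.7, -0.2, -0.5]
finger_gap: 49.9
0.97 [547  70] pos [ 435.2 -369.9] col [134 134 132] err 0.02
0.92 [519   7] pos [ 545.4 -360.7] col [194 175  85] err 0.02
0.91 [529 138] pos [ 367.8 -307.7] col [149 149 146] err 0.04
0.86 [227 112] pos [609.8  58.3] col [ 49  93 130] err 0.01
0.75 [249 151] pos [544.9  57.6] col [ 70 134  90] err 0.02
0.73 [208 151] pos [577.1 111.7] col [149  88  47] err 0.05
0.62 [275 113] pos [577.1   4. ] col [ 51  94 163] err 0.02
[545.54459019  58.42055921  97.848436  ] 15624
shift [-203.4  108.8  346.5] ang now -120.0 rot_y -30.0 or 150.0 j6 2.1 pos [481.4  39.8 278.8] t 38.9 gap 50.0 F [-0.5 -0.1 -0.5] up [-0.001 -0.    -1.   ]
```

View pics/w26.png

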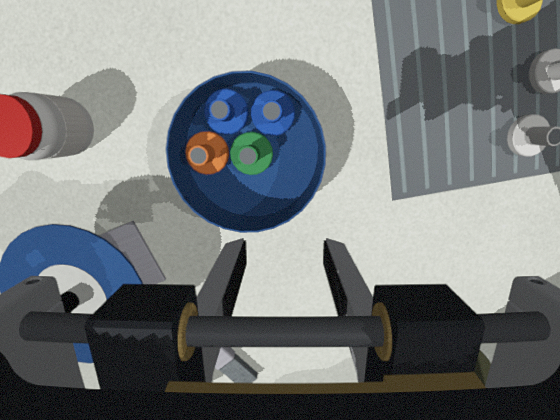

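```bash
python3 -m jog '[-10,0,25,0,-4,0,-203,109,346,0,-30,0,-203,109,346,0,-30,0,-203,109,346,0,-30,0,-203,109,346,0,-30,0,-203,109,346,0,-30,0,-203,109,346,0,-30,0,-203,109,346,0,-30,0,-203,109,346,0,-30,0,-203,109,346,0,-30,0]' 50 25;python3 -m jog '[0,0,0,0,0,0,0,0,0,0,0,0]';  python3 - <<'E'
from h import *
p=manip.camera("wrist"); save(p,"w27")
for x,c in caps(p,0.5)[:7]:
  if c[0]>c[2]+50 : cmd(x[0],x[1],45,90)
E
```

```text
clock: 39.77
eef_pos: [482.8, -332.0, 177.2]
eef_rot: [-1.573, -0.002, 3.141]
wrist_force: [0.0, -0.2, 0.4]
finger_gap: 49.8
clock: 39.93
eef_pos: [482.5, -331.2, 176.7]
eef_rot: [-1.574, -0.004, 3.138]
wrist_force: [-0.8, 1.3, 1.0]
finger_gap: 49.9
0.8 [315 234] pos [ 435.8 -370.6] col [194 194 191] err 0.28
0.63 [315 143] pos [ 544.2 -362.3] col [200 182  99] err 0.02
0.62 [265 291] pos [ 367.9 -308.8] col [151 151 148] err 0.11
shift [-60.8 133.6  33.1] ang now -90.0 rot_y -0.0 or 180.0 j6 0.91 pos [ 483.5 -329.4  178.8] t 40.0 gap 50.4 F [-0.2  0.9 -0.2] up [-0.001  0.001 -1.   ]
```

View pics/w27.png

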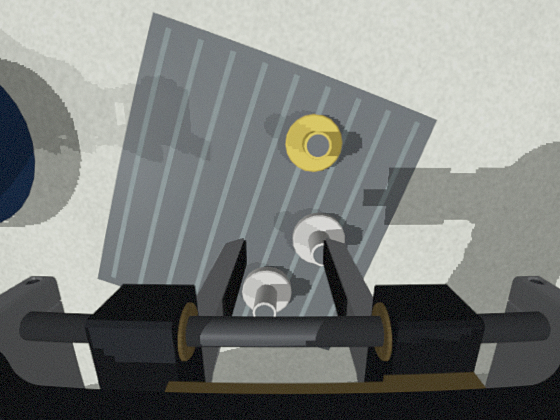

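```bash
python3 -m jog '[-25,5,15,0,0,0,-55,15,30,0,0,0,-61,40,32,0,0,0,-61,75,32,0,0,0,-61,105,32,0,0,0,-61,122,32,0,0,0,-61,131,32,0,0,0,-61,131,32,0,0,0,-61,131,32,0,0,0]' 50 25; python3 - <<'E'
from h import *
cmd(544.2,-362.3,46,90)
E
```

```text
clock: 40.78
eef_pos: [545.3, -361.5, 49.9]
eef_rot: [-1.57, 0.001, -3.141]
wrist_force: [1.2, -0.1, -0.6]
finger_gap: 50.3
shift [1.1 3.9 0.8] ang now -90.0 rot_y 0.0 or -180.0 j6 0.93 pos [ 545.3 -361.5   49.9] t 40.8 gap 50.3 F [ 1.2 -0.1 -0.6] up [ 0.001 -0.001 -1.   ]
```

```bash
python3 -m jog '[0.8,3,0.5,0,0,0,0.8,3.5,0.5,0,0,0]'; python3 -m jog '[0,0,0,0,0,0,0,0,0,0,0,0,0,0,0,0,0,0,0,0,0,0,0,0,0,0,0,0,0,0]' 10 35; python3 -m jog '[0,-10,0,0,0,0,0,-30,0,0,0,0,0,-60,0,0,0,0,0,-95,0,0,0,0,0,-105,0,0,0,0,0,-105,0,0,0,0]';  python3 - <<'E'
from h import *
cmd(513.8,112.5,150,60)
E
```

```text
clock: 40.95
eef_pos: [544.3, -362.7, 46.6]
eef_rot: [-1.57, 0.002, 3.142]
wrist_force: [-0.4, 0.7, -0.8]
finger_gap: 49.9
clock: 41.37
eef_pos: [544.0, -362.6, 45.6]
eef_rot: [-1.571, 0.0, 3.141]
wrist_force: [-0.1, 0.0, 1.9]
finger_gap: 25.4
clock: 41.87
eef_pos: [544.9, -363.2, 154.5]
eef_rot: [-1.567, 0.005, 3.141]
wrist_force: [0.9, 0.6, -0.3]
finger_gap: 25.8
shift [  31.2    2.6 -475.7] ang now -90.0 rot_y 30.0 or -150.0 j6 0.93 pos [ 544.9 -363.2  154.5] t 41.9 gap 25.8 F [ 0.9  0.6 -0.3] up [ 0.005 -0.004 -1.   ]
```

```bash
python3 -m jog '[3,0,-25,0,4,0,25,2,-360,0,30,0,25,2,-360,0,30,0,25,2,-360,0,30,0,25,2,-360,0,30,0,25,2,-360,0,30,0,25,2,-360,0,30,0,25,2,-360,0,30,0,25,2,-360,0,30,0,25,2,-360,0,30,0]';python3 -m jog '[0,0,0,0,0,0]';  python3 - <<'E'
from h import *
cmd(514,112.8,150,60)
E
```

```text
clock: 42.7
eef_pos: [517.6, 2.9, 147.1]
eef_rot: [-1.571, -0.003, 2.622]
wrist_force: [-0.2, 0.0, -0.2]
finger_gap: 25.3
clock: 42.78
eef_pos: [518.3, -0.5, 147.3]
eef_rot: [-1.57, -0.002, 2.621]
wrist_force: [0.2, -0.3, -0.1]
finger_gap: 25.8
shift [ 60.1  -2.7 -96.2] ang now -119.8 rot_y 0.2 or -179.8 j6 2.02 pos [ 5.183e+02 -5.000e-01  1.473e+02] t 42.8 gap 25.8 F [ 0.2 -0.3 -0.1] up [-0.002  0.    -1.   ]
```

```bash
python3 -m jog '[15,-2,-25,0,0,0,35,-2,-55,0,0,0,55,-2,-87,0,0,0,61,-2,-98,0,0,0,61,8,-98,0,0,0,61,20,-98,0,0,0,61,20,-98,0,0,0,61,20,-98,0,0,0]';  python3 - <<'E'
from h import *
cmd(514,112.8,53,60)
E
```

```text
clock: 43.45
eef_pos: [515.0, 111.3, 127.3]
eef_rot: [-1.569, -0.002, 2.616]
wrist_force: [-0.3, -0.4, 0.3]
finger_gap: 25.3
shift [ 1.5 74.3 -0.9] ang now -120.1 rot_y -0.1 or 179.9 j6 2.24 pos [515.  111.3 127.3] t 43.5 gap 25.3 F [-0.3 -0.4  0.3] up [-0.002 -0.001 -1.   ]
```

```bash
python3 -m jog '[2,6,-1,0,0,0,2,14,-1,0,0,0,2,22,-1,0,0,0,2,30,-1,0,0,0,2,38,-1,0,0,0,2,46,-1,0,0,0,2,54,-1,0,0,0,2,62,-1,0,0,0,2,70,-1,0,0,0,2,73,-1,0,0,0]';  python3 -m jog '[0,0,0,0,0,0,0,1,0,0,0,0]'; python3 - <<'E'
from h import *
cmd(514,112.8,49.7,60)
p=manip.camera("wrist"); save(p,"w28")
E
```

```text
clock: 44.28
eef_pos: [513.5, 114.7, 53.9]
eef_rot: [-1.57, -0.001, 2.618]
wrist_force: [-0.0, 0.4, -1.4]
finger_gap: 25.6
clock: 44.45
eef_pos: [514.1, 114.8, 54.4]
eef_rot: [-1.571, 0.0, 2.618]
wrist_force: [0.1, 0.4, -0.4]
finger_gap: 25.7
shift [-0.9  4.7  1.8] ang now -120.0 rot_y -0.0 or 180.0 j6 2.24 pos [514.1 114.8  54.4] t 44.5 gap 25.7 F [ 0.1  0.4 -0.4] up [ 0.  0. -1.]
```

View pics/w28.png

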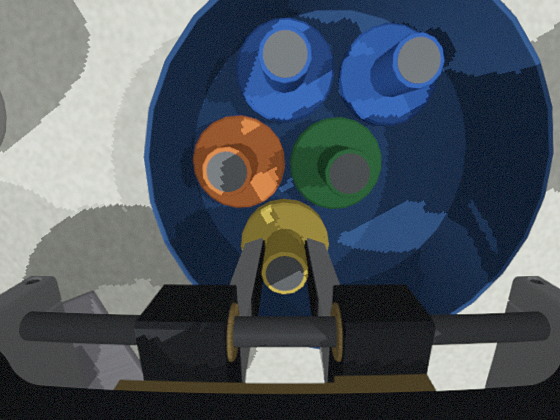

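```bash
python3 -m jog '[0,2,1.5,0,0,0,0,3,1.5,0,0,0,0,4,1.5,0,0,0,0,4.6,1.5,0,0,0,0,4.6,1.5,0,0,0]'; python3 -m jog '[0,0,0,0,0,0,0,0,0,0,0,0,0,0,0,0,0,0]' 40; python3 -m jog '[0,-5,0,0,0,0,0,-25,0,0,0,0,0,-60,0,0,0,0,0,-100,15,0,0,0,0,-140,35,0,0,0,0,-180,60,0,0,0,0,-210,80,0,0,0,0,-230,80,0,0,0,0,-230,80,0,0,0,0,-230,80,0,0,0]' 50; python3 - <<'E'
from h import *
p=manip.camera("wrist"); save(p,"w29"); im=p["img"].astype(int)
c=caps(p,4)
cmd(375,-370,170,90)
E
```

```text
clock: 44.92
eef_pos: [513.2, 113.5, 49.7]
eef_rot: [-1.571, -0.0, 2.618]
wrist_force: [-1.0, -0.3, -0.2]
finger_gap: 25.5
clock: 45.17
eef_pos: [513.3, 113.5, 49.8]
eef_rot: [-1.571, 0.0, 2.618]
wrist_force: [1.2, 0.7, -0.9]
finger_gap: 39.1
clock: 46.0
eef_pos: [473.4, 44.0, 281.0]
eef_rot: [-1.572, 0.002, 2.617]
wrist_force: [0.1, -0.6, -1.0]
finger_gap: 50.1
0.81 [210 144] pos [576.9 111.7] col [149  88  47] err 0.05
0.76 [226 105] pos [610.   58.3] col [ 51  94 130] err 0.03
0.74 [248 144] pos [544.7  57.9] col [ 70 134  90] err 0.01
0.73 [545  65] pos [ 435.9 -369. ] col [120 120 118] err 0.02
0.66 [231 181] pos [513.6 112.5] col [150 133  62] err 0.03
0.65 [276 107] pos [576.1   3.4] col [ 52  95 165] err 0.03
0.62 [532 129] pos [ 368.  -307.2] col [140 141 138] err 0.03
0.36 [134 244] pos [524.1 296.5] col [117 117 122] err 0.67
shift [-122.6  109.   407.8] ang now -120.0 rot_y -30.0 or 150.0 j6 2.11 pos [472.9  44.4 278.8] t 46.1 gap 49.7 F [-0.2  0.2 -0.6] up [-0.001  0.    -1.   ]
```

View pics/w29.png

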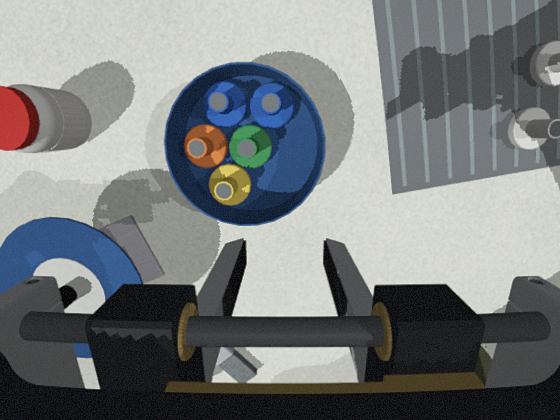

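```bash
python3 -m jog '[-10,0,25,0,-4,0,-106,95,354,0,-30,0,-106,95,354,0,-30,0,-106,95,354,0,-30,0,-106,95,354,0,-30,0,-106,95,354,0,-30,0,-106,95,354,0,-30,0,-106,95,354,0,-30,0,-106,95,354,0,-30,0,-106,95,354,0,-30,0]' 50 25;python3 -m jog '[0,0,0,0,0,0,0,0,0,0,0,0]';  python3 - <<'E'
from h import *
p=manip.camera("wrist"); save(p,"w30")
cmd(435.5,-370.4,46,90)
for x,c in caps(p,0.5)[:7]:
  if x[1]<-200 : cmd(x[0],x[1],45,90)
E
```

```text
clock: 46.93
eef_pos: [387.7, -313.2, 183.8]
eef_rot: [-1.572, -0.002, -3.141]
wrist_force: [1.2, -0.1, 0.9]
finger_gap: 49.8
clock: 47.1
eef_pos: [387.7, -312.6, 183.5]
eef_rot: [-1.574, -0.003, 3.139]
wrist_force: [0.1, 0.0, -0.4]
finger_gap: 49.6
shift [-47.5 138.1  59. ] ang now -90.1 rot_y -0.1 or 179.9 j6 0.82 pos [ 388.4 -311.6  184.3] t 47.1 gap 49.7 F [-0.   0.4 -0.4] up [-0.002  0.002 -1.   ]
0.94 [338 155] pos [ 435.6 -370.5] col [199 199 196] err 0.04
0.63 [280 217] pos [ 367.3 -309.1] col [187 187 185] err 0.02
shift [-47.  139.8  59.5] ang now -90.0 rot_y 0.0 or -180.0 j6 0.82 pos [ 388.8 -311.1  184.9] t 47.2 gap 50.0 F [-0.1 -0.1  0.1] up [-0.001  0.001 -1.   ]
shift [ 21.4 140.   -1.9] ang now -90.0 rot_y 0.0 or -180.0 j6 0.82 pos [ 388.8 -311.1  184.9] t 47.2 gap 50.0 F [-0.1 -0.1  0.1] up [-0.001  0.001 -1.   ]
```

View pics/w30.png

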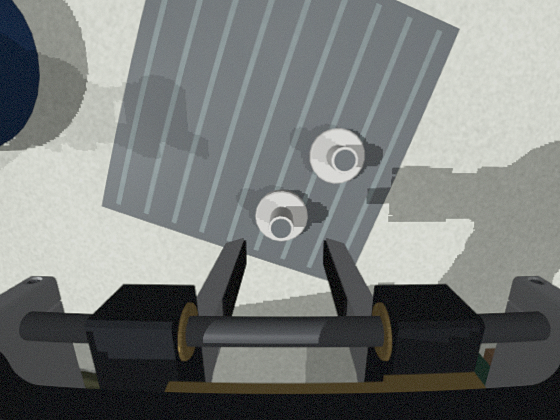

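```bash
python3 -m jog '[-20,5,25,0,0,0,-46.5,20,55,0,0,0,-46.5,45,58.5,0,0,0,-46.5,80,58.5,0,0,0,-46.5,110,58.5,0,0,0,-46.5,128,58.5,0,0,0,-46.5,137,58.5,0,0,0,-46.5,138,58.5,0,0,0,-46.5,138,58.5,0,0,0]' 50 25; python3 - <<'E'
from h import *
cmd(435.6,-370.5,46,90)
E
```

```text
clock: 47.95
eef_pos: [436.0, -370.0, 48.4]
eef_rot: [-1.57, 0.0, -3.141]
wrist_force: [0.1, -1.0, 0.3]
finger_gap: 50.0
shift [0.4 2.4 0.5] ang now -89.9 rot_y 0.1 or -179.9 j6 0.8 pos [ 436.  -370.    48.4] t 48.0 gap 50.0 F [ 0.1 -1.   0.3] up [ 0. -0. -1.]
```

```bash
python3 -m jog '[0,2,0.3,0,0,0,0,2,0.3,0,0,0]'; python3 -m jog '[0,0,0,0,0,0,0,0,0,0,0,0,0,0,0,0,0,0,0,0,0,0,0,0,0,0,0,0,0,0]' 10 35; python3 -m jog '[0,-10,0,0,0,0,0,-30,0,0,0,0,0,-60,0,0,0,0,0,-95,0,0,0,0,0,-105,0,0,0,0,0,-105,0,0,0,0]';  python3 - <<'E'
from h import *
cmd(514,3.8,150,120)
E
```

```text
clock: 48.12
eef_pos: [435.8, -371.0, 46.9]
eef_rot: [-1.569, 0.001, 3.142]
wrist_force: [-0.0, 0.1, -0.1]
finger_gap: 50.1
clock: 48.53
eef_pos: [435.2, -370.9, 45.9]
eef_rot: [-1.571, 0.0, 3.141]
wrist_force: [-0.6, 0.5, 2.0]
finger_gap: 25.5
clock: 49.03
eef_pos: [436.1, -371.6, 154.3]
eef_rot: [-1.567, 0.004, 3.141]
wrist_force: [-0.1, 0.3, -0.4]
finger_gap: 25.2
shift [ -77.8    3.1 -375.5] ang now -90.0 rot_y -30.0 or 150.0 j6 0.8 pos [ 436.1 -371.6  154.3] t 49.0 gap 25.2 F [-0.1  0.3 -0.4] up [ 0.004 -0.004 -1.   ]
```

```bash
python3 -m jog '[-5,0,-25,0,-4,0,-76,2,-365,0,-30,0,-76,2,-365,0,-30,0,-76,2,-365,0,-30,0,-76,2,-365,0,-30,0,-76,2,-365,0,-30,0,-76,2,-365,0,-30,0,-76,2,-365,0,-30,0,-76,2,-365,0,-30,0,-76,2,-365,0,-30,0]';python3 -m jog '[0,0,0,0,0,0,0,0,0,0,0,0,0,0,0,0,0,0]';  python3 - <<'E'
from h import *
cmd(514,3.8,128,120)
E
```

```text
clock: 49.87
eef_pos: [511.0, -1.5, 147.4]
eef_rot: [-1.572, -0.001, -2.615]
wrist_force: [-0.3, -0.4, -0.9]
finger_gap: 25.8
clock: 50.12
eef_pos: [510.9, -6.6, 147.9]
eef_rot: [-1.571, -0.001, -2.619]
wrist_force: [-0.3, 1.3, -1.1]
finger_gap: 25.7
shift [-8.  19.9 -7.5] ang now -60.0 rot_y -0.0 or 180.0 j6 0.96 pos [510.9  -6.6 147.9] t 50.1 gap 25.7 F [-0.3  1.3 -1.1] up [-0.001 -0.    -1.   ]
```

```bash
python3 -m jog '[-8,0,-7.5,0,0,0,-8,8,-7.5,0,0,0,-8,18,-7.5,0,0,0,-8,18,-7.5,0,0,0,-8,18,-7.5,0,0,0]';  python3 - <<'E'
from h import *
cmd(514,3.8,53,120)
E
```

```text
clock: 50.53
eef_pos: [514.0, 4.4, 129.7]
eef_rot: [-1.572, -0.002, -2.619]
wrist_force: [-0.3, -0.0, -0.6]
finger_gap: 25.6
shift [ 0.2 76.7  0.6] ang now -60.0 rot_y -0.0 or 180.0 j6 0.99 pos [514.    4.4 129.7] t 50.5 gap 25.6 F [-0.3 -0.  -0.6] up [-0.002  0.    -1.   ]
```

```bash
python3 -m jog '[0.5,6,0.5,0,0,0,0.5,14,0.5,0,0,0,0.5,22,0.5,0,0,0,0.5,30,0.5,0,0,0,0.5,38,0.5,0,0,0,0.5,46,0.5,0,0,0,0.5,54,0.5,0,0,0,0.5,62,0.5,0,0,0,0.5,70,0.5,0,0,0,0.5,75,0.5,0,0,0]';  python3 -m jog '[0,0,0,0,0,0,0,1,0,0,0,0]'; python3 - <<'E'
from h import *
cmd(514,3.8,49.7,120)
p=manip.camera("wrist"); save(p,"w31")
E
```

```text
clock: 51.37
eef_pos: [514.0, 4.0, 54.5]
eef_rot: [-1.571, -0.001, -2.618]
wrist_force: [0.2, -0.0, -1.3]
finger_gap: 25.4
clock: 51.53
eef_pos: [514.4, 4.0, 54.7]
eef_rot: [-1.571, -0.0, -2.618]
wrist_force: [-0.4, 0.6, -0.1]
finger_gap: 25.6
shift [ 0.4  5.  -0. ] ang now -60.0 rot_y -0.0 or 180.0 j6 0.98 pos [514.4   4.   54.7] t 51.5 gap 25.6 F [-0.4  0.6 -0.1] up [-0. -0. -1.]
```

View pics/w31.png

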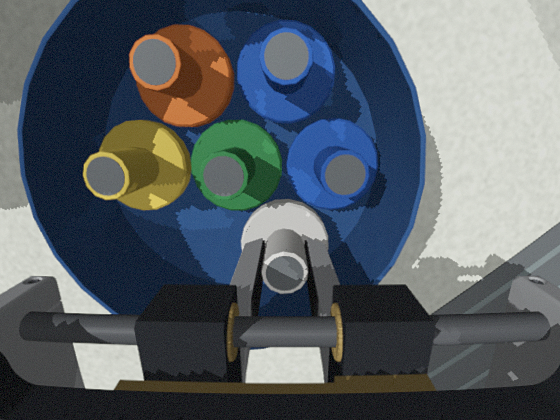

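```bash
python3 -m jog '[0,2,0,0,0,0,0,3,0,0,0,0,0,4,0,0,0,0,0,5,0,0,0,0,0,5,0,0,0,0]'; python3 -m jog '[0,0,0,0,0,0,0,0,0,0,0,0,0,0,0,0,0,0]' 40; python3 -m jog '[0,-5,0,0,0,0,0,-25,0,0,0,0,0,-60,0,0,0,0,5,-100,-15,0,0,0,15,-140,-35,0,0,0,26,-180,-62,0,0,0,26,-210,-62,0,0,0,26,-230,-62,0,0,0,26,-230,-62,0,0,0,26,-230,-62,0,0,0]' 50; python3 - <<'E'
from h import *
p=manip.camera("wrist"); save(p,"w32"); im=p["img"].astype(int)
c=caps(p,4)
b=im[...,2]>im[...,0]+35;b[280:]=0; _,_,b=cen(b); print(circ(p,b,74),b.sum())
cmd(330,-309,170,90)
E
```

```text
clock: 52.0
eef_pos: [514.5, 4.0, 49.9]
eef_rot: [-1.571, 0.0, -2.618]
wrist_force: [-1.4, 0.5, 1.9]
finger_gap: 25.4
clock: 52.25
eef_pos: [514.3, 4.0, 49.7]
eef_rot: [-1.571, 0.0, -2.618]
wrist_force: [0.9, -0.5, 0.3]
finger_gap: 39.0
clock: 53.08
eef_pos: [460.9, 44.8, 280.6]
eef_rot: [-1.57, 0.002, -2.618]
wrist_force: [0.4, 0.2, -1.1]
finger_gap: 50.1
0.96 [328  83] pos [611.   58.1] col [ 50  94 134] err 0.02
0.94 [284  84] pos [577.1 111.8] col [151  91  51] err 0.02
0.93 [355 130] pos [577.    3.2] col [ 49  92 162] err 0.02
0.57 [327 164] pos [515.1   3.6] col [196 196 193] err 0.02
0.57 [259 127] pos [513.3 114.3] col [153 136  65] err 0.03
[545.6076371   58.33048744  97.87739444] 13613
shift [289.5 108.8 241.2] ang now -60.0 rot_y 30.0 or -150.0 j6 1.07 pos [460.5  44.6 278.6] t 53.2 gap 50.3 F [ 0.4 -0.8 -0.9] up [-0.002 -0.    -1.   ]
```

View pics/w32.png

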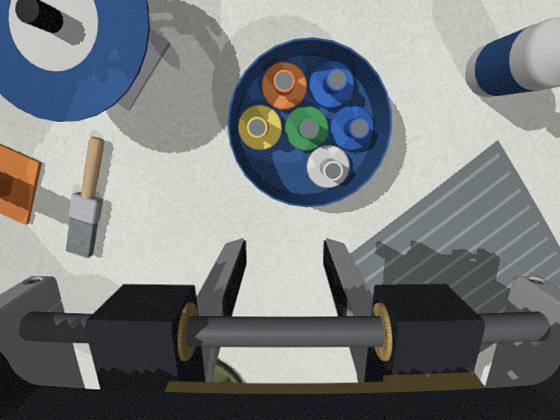

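```bash
python3 -m jog '[15,0,15,0,4,0,280,108,235,0,30,0,280,108,235,0,30,0,280,108,235,0,30,0,280,108,235,0,30,0,280,108,235,0,30,0,280,108,235,0,30,0,280,108,235,0,30,0,280,108,235,0,30,0,280,108,235,0,30,0]' 50 25;python3 -m jog '[0,0,0,0,0,0,0,0,0,0,0,0,0,0,0,0,0,0]';  python3 - <<'E'
from h import *
p=manip.camera("wrist"); save(p,"w33")
for x,c in caps(p,0.5)[:7]:
  if x[1]<-200 : cmd(x[0],x[1],46,90)
E
```

```text
clock: 54.02
eef_pos: [333.5, -300.8, 169.2]
eef_rot: [-1.573, -0.002, 3.14]
wrist_force: [0.6, 0.5, -0.7]
finger_gap: 49.9
clock: 54.27
eef_pos: [335.6, -298.2, 171.0]
eef_rot: [-1.572, -0.001, 3.141]
wrist_force: [-0.5, 0.1, -0.1]
finger_gap: 49.9
0.83 [292 174] pos [ 367.3 -308.9] col [199 199 196] err 0.03
shift [-31.2 125.7  11. ] ang now -89.9 rot_y 0.1 or -179.9 j6 0.76 pos [ 336.1 -297.9  171.7] t 54.4 gap 50.2 F [ 0.9 -0.   0.2] up [-0.  0. -1.]
```

View pics/w33.png

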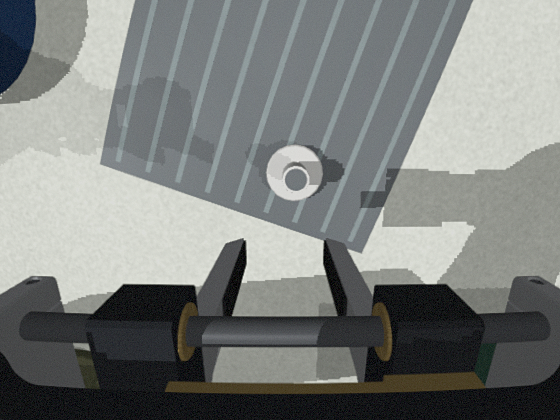

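```bash
python3 -m jog '[-20,10,10,0,0,0,-31.5,35,10.5,0,0,0,-31.5,70,10.5,0,0,0,-31.5,100,10.5,0,0,0,-31.5,117,10.5,0,0,0,-31.5,125,10.5,0,0,0,-31.5,125,10.5,0,0,0,-31.5,125,10.5,0,0,0]' 50 25; python3 -m jog '[0,0,0,0,0,0,0,0,0,0,0,0,0,0,0,0,0,0,0,0,0,0,0,0,0,0,0,0,0,0]' 10 35; python3 -m jog '[0,-10,0,0,0,0,0,-30,0,0,0,0,0,-60,0,0,0,0,0,-95,0,0,0,0,0,-105,0,0,0,0,0,-105,0,0,0,0]';  python3 - <<'E'
from h import *
cmd(482.5,58.5,150,90)
E
```

```text
clock: 55.03
eef_pos: [367.8, -309.2, 47.6]
eef_rot: [-1.57, 0.001, -3.141]
wrist_force: [-1.5, -0.4, -0.4]
finger_gap: 49.7
clock: 55.45
eef_pos: [367.4, -309.5, 47.3]
eef_rot: [-1.57, 0.001, 3.141]
wrist_force: [-0.6, 1.0, 6.2]
finger_gap: 25.4
clock: 55.95
eef_pos: [368.0, -310.1, 154.7]
eef_rot: [-1.567, 0.004, 3.141]
wrist_force: [0.7, 0.1, -0.2]
finger_gap: 25.2
shift [-114.3    3.8 -368.6] ang now -90.0 rot_y -0.0 or 180.0 j6 0.79 pos [ 368.  -310.1  154.7] t 56.0 gap 25.2 F [ 0.7  0.1 -0.2] up [ 0.004 -0.004 -1.   ]
```

```bash
python3 -m jog '[-8,0,-25,0,0,0,-112,2,-366,0,0,0,-112,2,-366,0,0,0,-112,2,-366,0,0,0,-112,2,-366,0,0,0,-112,2,-366,0,0,0,-112,2,-366,0,0,0,-112,2,-366,0,0,0,-112,2,-366,0,0,0,-112,2,-366,0,0,0]';python3 -m jog '[0,0,0,0,0,0,0,10,0,0,0,0,0,18,0,0,0,0,0,18,0,0,0,0,0,18,0,0,0,0]';  python3 - <<'E'
from h import *
cmd(482.5,58.5,55,90)
p=manip.camera("wrist"); save(p,"w34")
E
```

```text
clock: 56.78
eef_pos: [479.1, 60.1, 148.2]
eef_rot: [-1.571, -0.002, -3.14]
wrist_force: [0.3, -0.7, -1.0]
finger_gap: 25.5
clock: 57.2
eef_pos: [478.7, 55.7, 130.6]
eef_rot: [-1.571, -0.002, 3.14]
wrist_force: [-0.1, -0.5, -0.6]
finger_gap: 25.6
shift [-3.9 75.6 -2.8] ang now -90.1 rot_y -0.1 or 179.9 j6 1.61 pos [478.7  55.7 130.6] t 57.2 gap 25.6 F [-0.1 -0.5 -0.6] up [-0.002 -0.    -1.   ]
```

View pics/w34.png

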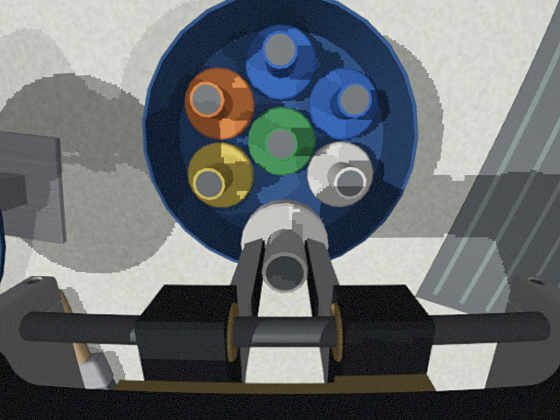

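```bash
python3 -m jog '[-3.3,0,-2.5,0,0,0,-3.3,6,-2.5,0,0,0,-3.3,14,-2.5,0,0,0,-3.3,22,-2.5,0,0,0,-3.3,30,-2.5,0,0,0,-3.3,38,-2.5,0,0,0,-3.3,46,-2.5,0,0,0,-3.3,54,-2.5,0,0,0,-3.3,54,-2.5,0,0,0]';  python3 - <<'E'
from h import *
cmd(482.5,58.5,55,90)
p=manip.camera("wrist"); save(p,"w35")
E
```

```text
clock: 58.0
eef_pos: [481.9, 59.1, 75.9]
eef_rot: [-1.571, -0.002, 3.141]
wrist_force: [-0.4, 0.4, -0.8]
finger_gap: 25.1
shift [-0.7 20.9  0.6] ang now -90.0 rot_y -0.0 or 180.0 j6 1.62 pos [481.9  59.1  75.9] t 58.0 gap 25.1 F [-0.4  0.4 -0.8] up [-0.002 -0.    -1.   ]
```

View pics/w35.png

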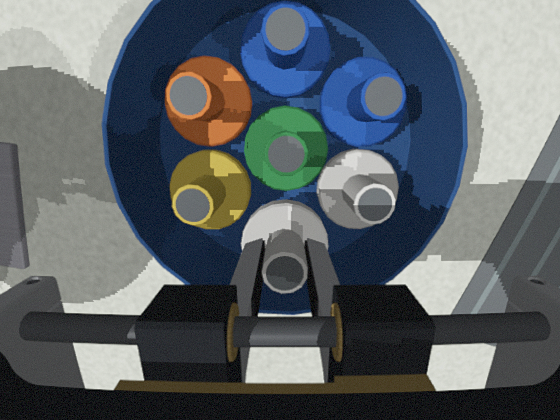

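Still level at (285,272) and inside the rim. Lowering slowly.

```bash
python3 -m jog '[0,5,0.4,0,0,0,0,10,0.4,0,0,0,0,14,0.4,0,0,0,0,18,0.4,0,0,0,0,20,0.4,0,0,0,0,21,0.4,0,0,0,0,22,0.4,0,0,0]'; python3 -m jog '[0,1,0,0,0,0,0,2,0,0,0,0,0,2,0,0,0,0]';  python3 - <<'E'
from h import *
cmd(482.5,58.5,51.3,90)
p=manip.camera("wrist"); save(p,"w36")
E
```

```text
clock: 58.63
eef_pos: [482.7, 58.8, 55.6]
eef_rot: [-1.571, 0.0, 3.141]
wrist_force: [-0.1, 0.2, -0.7]
finger_gap: 25.3
clock: 58.88
eef_pos: [482.6, 58.8, 53.6]
eef_rot: [-1.571, -0.0, 3.141]
wrist_force: [0.3, -0.2, -0.9]
finger_gap: 25.4
shift [0.1 2.3 0.3] ang now -90.0 rot_y -0.0 or 180.0 j6 1.62 pos [482.6  58.8  53.6] t 58.9 gap 25.4 F [ 0.3 -0.2 -0.9] up [-0.  0. -1.]
```

View pics/w36.png

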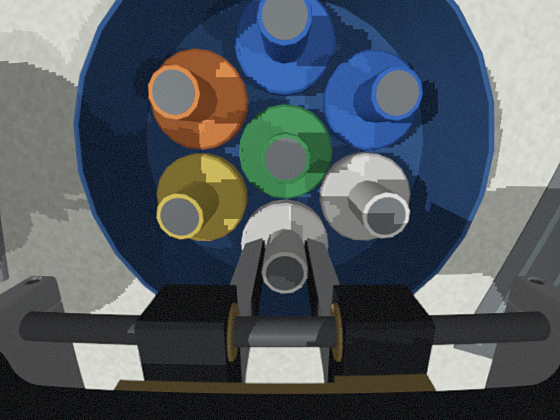

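```bash
python3 -m jog '[0,1,0,0,0,0,0,2,0,0,0,0,0,2.5,0,0,0,0,0,2.5,0,0,0,0]'; python3 -m jog '[0,0,0,0,0,0,0,0,0,0,0,0,0,0,0,0,0,0]' 40; python3 -m jog '[0,-5,0,0,0,0,0,-25,0,0,0,0,0,-60,0,0,0,0,5,-100,0,0,0,0,15,-140,0,0,0,0,25,-180,0,0,0,0,30,-210,0,0,0,0,30,-230,0,0,0,0,30,-230,0,0,0,0,30,-230,0,0,0,0]' 60; python3 - <<'E'
from h import *
p=manip.camera("wrist"); save(p,"w37"); im=p["img"].astype(int)
c=caps(p,4)
cmd(410,345,285,90)
p=manip.camera("scene"); save(p,"s37",(150,130,200,150),3)
E
```

```text
clock: 59.27
eef_pos: [482.7, 58.8, 51.3]
eef_rot: [-1.571, 0.0, 3.141]
wrist_force: [-0.8, 0.2, 2.8]
finger_gap: 25.4
clock: 59.52
eef_pos: [482.7, 58.8, 51.2]
eef_rot: [-1.571, 0.0, 3.141]
wrist_force: [0.1, 0.4, -0.3]
finger_gap: 39.5
clock: 60.35
eef_pos: [452.7, 58.8, 281.9]
eef_rot: [-1.571, 0.002, 3.141]
wrist_force: [0.6, 0.0, -0.0]
finger_gap: 59.8
0.96 [245  93] pos [576.8 111.9] col [151  90  49] err 0.02
0.85 [327  98] pos [576.5   3.6] col [ 52  95 164] err 0.04
0.79 [284  65] pos [610.7  57.9] col [ 51  95 131] err 0.01
0.71 [321 139] pos [514.6   3.8] col [197 197 194] err 0.03
0.63 [283 166] pos [482.5  57.8] col [177 177 174] err 0.01
0.63 [244 138] pos [514.  113.9] col [152 135  64] err 0.03
0.56 [286 117] pos [544.3  57. ] col [ 70 135  89] err 0.03
shift [  42.4   -4.9 -286.2] ang now -90.0 rot_y -0.0 or 180.0 j6 1.62 pos [452.3  58.8 280.1] t 60.5 gap 59.9 F [ 0.1  0.5 -0.5] up [-0.002 -0.    -1.   ]
```

View pics/w37.png

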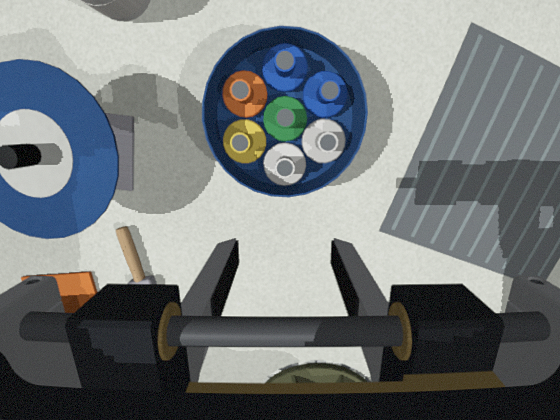

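View pics/s37.png

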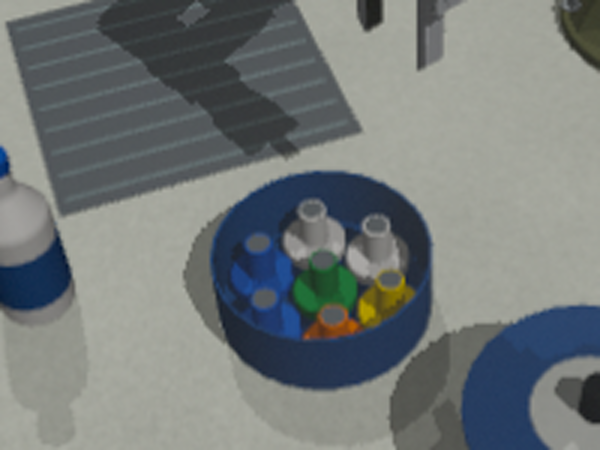

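All seven caps are in the tin and flat. Now back to the lid.

```bash
python3 -m jog '[5,0,-25,0,0,0,25,-20,-287,0,0,0,25,-20,-287,0,0,0,25,-20,-287,0,0,0,25,-20,-287,0,0,0,25,-20,-287,0,0,0,25,-20,-287,0,0,0,25,-20,-287,0,0,0,25,-20,-287,0,0,0,25,-20,-287,0,0,0]' 60;python3 -m jog '[0,0,0,0,0,0,0,0,0,0,0,0,0,0,0,0,0,0]';  python3 - <<'E'
from h import *
p=manip.camera("wrist"); save(p,"w38"); im=p["img"].astype(int)
m=np.zeros(im.shape[:2],bool); m[:235,150:420]=1
b=m&(im[...,2]>im[...,0]+40); _,_,b=cen(b); v=circ(p,b,112); print(v); cmd(v[0],v[1],137.8,90)
E
```

```text
clock: 61.33
eef_pos: [427.5, 345.6, 299.8]
eef_rot: [-1.569, -0.002, -3.141]
wrist_force: [-0.1, 0.2, 0.5]
finger_gap: 60.1
clock: 61.58
eef_pos: [428.1, 344.7, 301.3]
eef_rot: [-1.571, 0.0, 3.14]
wrist_force: [0.5, 0.4, 0.1]
finger_gap: 60.0
[506.64630996 347.64125446 101.78183304]
shift [-78.5 163.5  -2.9] ang now -90.1 rot_y -0.1 or 179.9 j6 2.18 pos [428.1 344.8 301.3] t 61.6 gap 59.7 F [ 0.5 -0.6  0.1] up [ 0.  0. -1.]
```

View pics/w38.png

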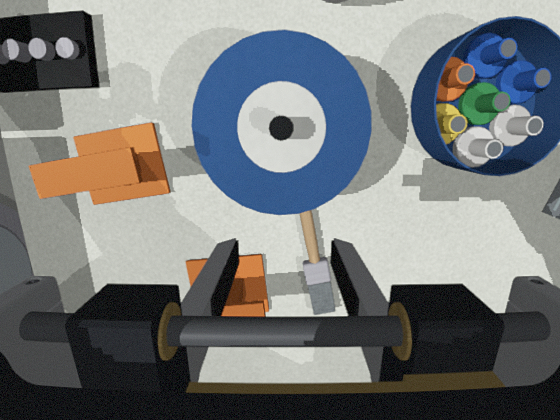

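```bash
python3 -m jog '[-35,0,-2,0,0,0,-65,10,-2.5,0,0,0,-78,30,-2.5,0,0,0,-78,65,-2.5,0,0,0,-78,100,-2.5,0,0,0,-78,130,-2.5,0,0,0,-78,150,-2.5,0,0,0,-78,160,-2.5,0,0,0,-78,160,-2.5,0,0,0,-78,160,-2.5,0,0,0]' 60 30; python3 - <<'E'
from h import *
cmd(506.6,347.8,137.9,90)
E
```

```text
clock: 62.47
eef_pos: [506.1, 348.2, 142.2]
eef_rot: [-1.571, 0.001, 3.141]
wrist_force: [-0.4, -0.5, 0.9]
finger_gap: 60.0
shift [-0.4  4.3  0.4] ang now -90.0 rot_y -0.0 or 180.0 j6 2.11 pos [506.1 348.2 142.2] t 62.5 gap 60.0 F [-0.4 -0.5  0.9] up [ 0.001  0.    -1.   ]
```

```bash
python3 -m jog '[0,3.5,0,0,0,0,0,3.5,0,0,0,0]'; python3 -m jog '[0,0,0,0,0,0,0,0,0,0,0,0,0,0,0,0,0,0,0,0,0,0,0,0,0,0,0,0,0,0,0,0,0,0,0,0]' 15 30; python3 -m jog '[0,0,0,0,0,0,0,-4,0,0,0,0,0,-10,0,0,0,0,0,-20,0,0,0,0,0,-35,0,0,0,0,0,-50,0,0,0,0,0,-58,0,0,0,0,0,-60,0,0,0,0,0,-60,0,0,0,0]' 15 50;  python3 - <<'E'
from h import *
cmd(545.6,58.4,190,90)
p=manip.camera("scene"); save(p,"s39",(240,150,240,240),2.5)
E
```

```text
clock: 62.63
eef_pos: [506.1, 348.4, 138.7]
eef_rot: [-1.572, 0.002, 3.141]
wrist_force: [0.4, 0.2, -0.1]
finger_gap: 60.1
clock: 63.13
eef_pos: [505.7, 348.3, 137.8]
eef_rot: [-1.571, 0.0, 3.141]
wrist_force: [0.2, 0.1, 1.2]
finger_gap: 25.4
clock: 63.88
eef_pos: [505.8, 348.3, 198.2]
eef_rot: [-1.571, 0.001, 3.141]
wrist_force: [-0.2, -0.4, -2.9]
finger_gap: 24.9
shift [-39.9   8.1 289.9] ang now -90.0 rot_y -0.0 or 180.0 j6 2.11 pos [505.8 348.3 198.2] t 63.9 gap 24.9 F [-0.2 -0.4 -2.9] up [ 0.001  0.    -1.   ]
```

View pics/s39.png

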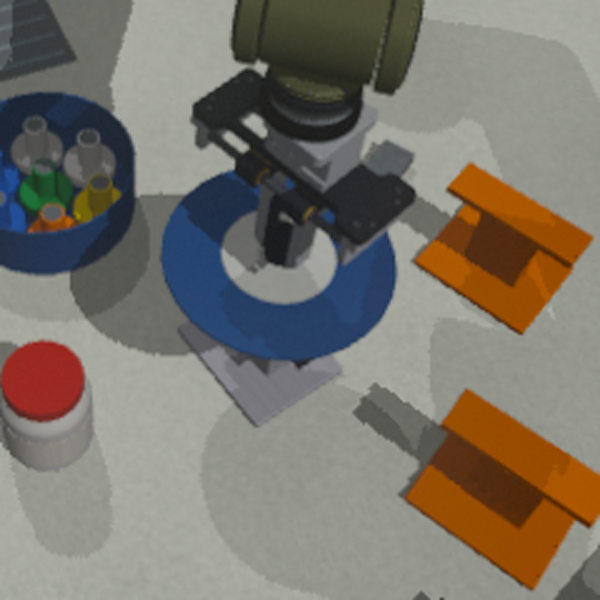

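```bash
python3 -m jog '[-3,0,20,0,0,0,-8,0,55,0,0,0,-40,2,290,0,0,0,-40,2,290,0,0,0,-40,2,290,0,0,0,-40,2,290,0,0,0,-40,2,290,0,0,0,-40,2,290,0,0,0,-40,2,290,0,0,0,-40,2,290,0,0,0]';  python3 -m jog '[0,0,0,0,0,0,0,0,0,0,0,0,0,0,0,0,0,0,0,0,0,0,0,0]'; python3 - <<'E'
from h import *
cmd(545.1,58.4,125,90)
p=manip.camera("wrist"); save(p,"w40")
E
```

```text
clock: 64.77
eef_pos: [545.4, 56.9, 194.8]
eef_rot: [-1.571, -0.001, 3.139]
wrist_force: [-1.2, 0.7, -4.4]
finger_gap: 25.2
clock: 65.1
eef_pos: [545.5, 59.1, 195.5]
eef_rot: [-1.571, -0.0, -3.141]
wrist_force: [0.3, -0.1, -4.4]
finger_gap: 25.1
shift [ 0.4 70.5  0.7] ang now -89.9 rot_y 0.1 or -179.9 j6 1.61 pos [545.5  59.1 195.5] t 65.1 gap 25.1 F [ 0.3 -0.1 -4.4] up [-0.  0. -1.]
```

View pics/w40.png

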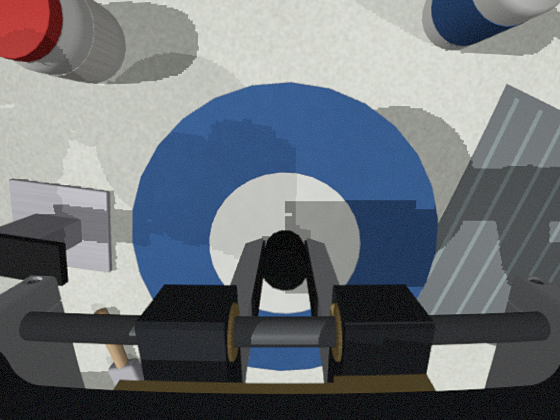

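```bash
python3 -m jog '[0.5,8,0.5,0,0,0,0.5,20,0.5,0,0,0,0.5,35,0.5,0,0,0,0.5,50,0.5,0,0,0,0.5,62,0.5,0,0,0,0.5,70,0.5,0,0,0,0.5,75,0.5,0,0,0,0.5,77,0.5,0,0,0,0.5,77,0.5,0,0,0,0.5,77,0.5,0,0,0]'; python3 - <<'E'
from h import *
cmd(545.1,58.4,104,90)
E
```

```text
clock: 65.98
eef_pos: [545.4, 57.8, 119.2]
eef_rot: [-1.571, 0.001, 3.141]
wrist_force: [0.5, 0.8, -3.5]
finger_gap: 25.1
shift [ 0.3 15.2 -0.6] ang now -90.0 rot_y -0.0 or 180.0 j6 1.61 pos [545.4  57.8 119.2] t 66.0 gap 25.1 F [ 0.5  0.8 -3.5] up [ 0.001  0.    -1.   ]
```

```bash
python3 -m jog '[0.2,2,-0.5,0,0,0,0.2,4,-0.5,0,0,0,0.2,6,-0.5,0,0,0,0.2,8,-0.5,0,0,0,0.2,9,-0.5,0,0,0,0.2,10,-0.5,0,0,0,0.2,10,-0.5,0,0,0]'; python3 - <<'E'
from h import *
cmd(545.1,58.4,104,90)
E
```

```text
clock: 66.57
eef_pos: [544.8, 58.2, 108.5]
eef_rot: [-1.571, -0.0, 3.141]
wrist_force: [0.3, -0.2, -3.9]
finger_gap: 25.1
shift [-0.3  4.5 -0.2] ang now -90.0 rot_y -0.0 or 180.0 j6 1.61 pos [544.8  58.2 108.5] t 66.6 gap 25.1 F [ 0.3 -0.2 -3.9] up [-0.  0. -1.]
```

The plug is inside the rim with no contact force. I'll lower it until it seats.

```bash
python3 -m jog '[0,1.5,0,0,0,0,0,3,0,0,0,0,0,4,0,0,0,0,0,4.5,0,0,0,0,0,5,0,0,0,0,0,5,0,0,0,0]'; python3 -m jog '[0,0.5,0,0,0,0,0,0.5,0,0,0,0]'
```

```text
clock: 67.07
eef_pos: [545.0, 58.3, 103.7]
eef_rot: [-1.571, 0.0, 3.141]
wrist_force: [-0.3, -0.2, -2.2]
finger_gap: 25.1
clock: 67.23
eef_pos: [545.0, 58.3, 103.7]
eef_rot: [-1.571, 0.0, 3.141]
wrist_force: [-3.3, -0.2, 4.3]
finger_gap: 25.4
```

```bash
python3 -m jog '[0,0,0,0,0,0,0,0,0,0,0,0,0,0,0,0,0,0,0,0,0,0,0,0,0,0,0,0,0,0]' 55; python3 -m jog '[0,-5,0,0,0,0,0,-25,0,0,0,0,0,-60,0,0,0,0,5,-100,0,0,0,0,30,-140,0,0,0,0,60,-180,0,0,0,0,90,-210,0,0,0,0,100,-210,0,0,0,0,100,-210,0,0,0,0,100,-210,0,0,0,0]'; python3 - <<'E'
from h import *
p=manip.camera("wrist"); save(p,"w41"); im=p["img"].astype(int)
m=np.zeros(im.shape[:2],bool); m[:235,150:420]=1
b=m&(im[...,2]>im[...,0]+50); _,_,b=cen(b); print(circ(p,b,78)); print(manip.read_state()["clock"])
p=manip.camera("scene"); save(p,"s41",(150,130,200,150),3.5)
p=manip.camera("top"); save(p,"t41")
E
```

```text
clock: 67.65
eef_pos: [545.0, 58.3, 103.2]
eef_rot: [-1.571, 0.0, 3.141]
wrist_force: [-0.0, 0.3, -0.6]
finger_gap: 53.5
clock: 68.48
eef_pos: [444.8, 58.3, 314.2]
eef_rot: [-1.571, 0.003, 3.141]
wrist_force: [0.7, -0.6, -0.4]
finger_gap: 55.2
[545.97499304  57.62541246 101.43516917]
68.5333
```

View pics/w41.png

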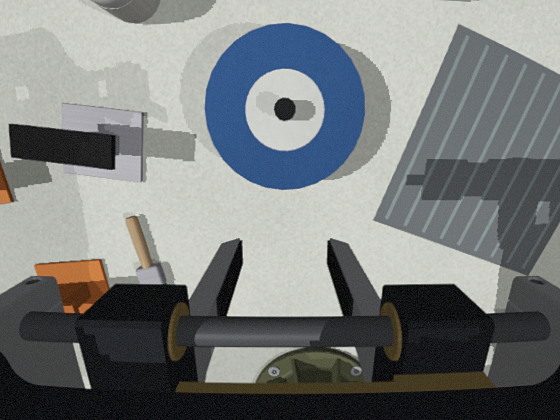

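View pics/s41.png

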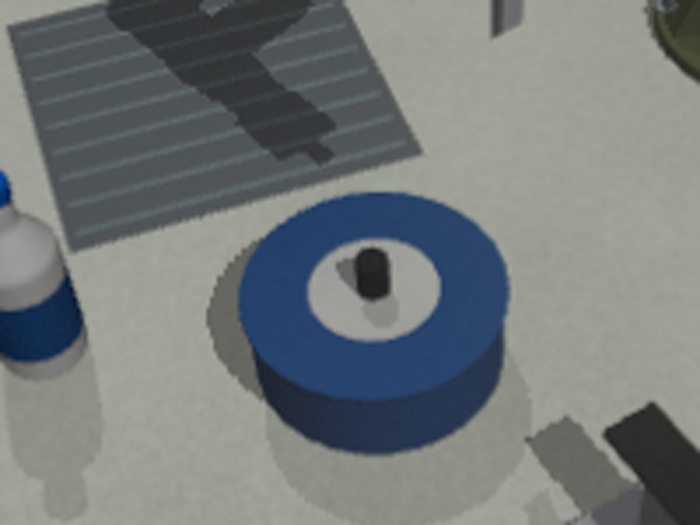

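View pics/t41.png

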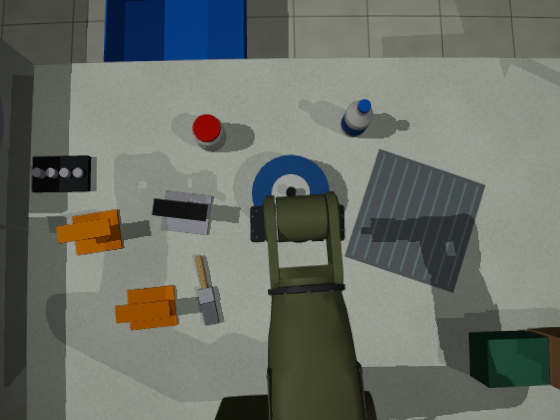

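The lid is level and fully home, no caps are left on the counter, and the bystanders haven't moved. Handing in.

```bash
python3 -c "
from cell import manip
print(manip.sign_off())"
```

```text
the job is handed in; nothing more can be done
None
```

I handed the job in at about 69 s of the 210 s allowed. All seven caps are in the tin and the lid is back on, fully home.

- **Lid off:** it went onto the steel lid rest with the black bar. Pictures showed it level and centred there, and it was still in place when I came back for it.
- **Caps:** one is in the middle and six are around it. The last picture before the lid went on showed all seven upright in one flat layer, each within about 2 mm of its intended spot.
- **Lid on:** it seated 37.7 mm below the tool centre, the same as when I first gripped it. The picture afterwards shows it level, about 1 mm off the tin's measured centre.
- **Surroundings:** the tin stayed within about half a millimetre of its starting place. The bottle, jar and brush were not moved.

**One problem, fixed:** the second cap (blue) tilted in the jaws on its first lowering, probably because its front edge caught the rim. I lifted it, went in again slower and about 2 mm further back, and it settled flat when released. It ended up nearly touching the wall, and the later caps still went in without trouble. The largest force I read was about 23 N, when the first cap touched the tin floor.

No final check failed. I saw no cap get knocked aside. I could not look at the caps again once the lid was on.

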